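Clear the bed, seat the cast rail stand, check that it is steady, hang the headbands

TASK

Move the spacer off the stepped bed into the blue tray, set the cast rail stand centred and square on the bed the one way round in which it stands level on both feet (do not drop it), let go, and press on its heel post and then its toe post, about a second each with a few newtons, to feel that it does not rock. Only then hang all the headband frames from the bench astride the rail between the posts, upright. With the frames hanging, press the heel post and then the toe post once more in the same way; leave everything else where it is.

Things in the scene. Friction and masses are not known exactly. Their poses are not given: they have to be found in the camera images.
- stand: Loose grey cast rail stand, 0.85 kg, 220 (x) x 80 (y) x 135 mm: a plate on two unequal feet (deep heel at -x, shallow toe at +x) with a post at each end and a flat-topped rail between the posts. Plate 70 mm wide, its top at z = 45 mm. Origin: mid length and width, at the level of the heel foot's underside; z up when level. On the flat bench it leans toe down by 0.11 rad.
- rail_mid (a point): middle of the stand's steel rail, (0, 0, 120 mm) in the stand's frame; the rail is flat-topped, 24 mm wide and 16 mm high (top at z = 128 mm), runs along the stand's x and is free for 180 mm between the posts (x -90 to +90 mm). The stand can be carried by pinching the rail here across its length
- heel_top (a point): middle of the top of the heel post, (-100, 0, 135 mm) in the stand's frame; post 20 mm (x) x 56 mm (y). Below it the heel foot, x -110 to -70 mm, 80 mm wide, underside at z = 0
- toe_top (a point): middle of the top of the toe post, (100, 0, 135 mm) in the stand's frame; post 20 mm (x) x 36 mm (y). Below it the toe foot, x 70 to 110 mm, 80 mm wide, underside at z = 20 mm
- bed: Fixed aluminium stepped bed, 270 (x) x 130 (y) mm. Origin: centre of its underside, on the bench. Its -x half is the low land, top 15 mm above the bench; its +x half the high land, top 35 mm; the step is at x = 0. The stand seated right and centred has its origin 15 mm above the bed's origin and its x axis along the bed's x.
- frame1: White moulded headband frame, 80 g, standing on its two heavy dark leg ends like a bridge; can be absent. Arch in its y-z plane, 106 mm wide in y, gap inside 78 mm, band 40 mm along x (46 at the pads); flat crown, z = 61 to 67 mm. Origin: between the leg ends, at their underside. Hung, its x lies along the rail (either way round) and its origin 67 mm above the stand's.
- frame1_lug (a point): grip point in the lug on that frame's crown, (0, 0, 95 mm) in its frame; the lug is 30 mm (x) x 14 mm (y), z = 67 to 112 mm, to be pinched along y
- frame2: White moulded headband frame, 80 g, standing on its two heavy dark leg ends like a bridge; can be absent. Arch in its y-z plane, 106 mm wide in y, gap inside 78 mm, band 40 mm along x (46 at the pads); flat crown, z = 61 to 67 mm. Origin: between the leg ends, at their underside. Hung, its x lies along the rail (either way round) and its origin 67 mm above the stand's.
- frame2_lug (a point): grip point in the lug on that frame's crown, (0, 0, 95 mm) in its frame; the lug is 30 mm (x) x 14 mm (y), z = 67 to 112 mm, to be pinched along y
- frame3: White moulded headband frame, 80 g, standing on its two heavy dark leg ends like a bridge; can be absent. Arch in its y-z plane, 106 mm wide in y, gap inside 78 mm, band 40 mm along x (46 at the pads); flat crown, z = 61 to 67 mm. Origin: between the leg ends, at their underside. Hung, its x lies along the rail (either way round) and its origin 67 mm above the stand's.
- frame3_lug (a point): grip point in the lug on that frame's crown, (0, 0, 95 mm) in its frame; the lug is 30 mm (x) x 14 mm (y), z = 67 to 112 mm, to be pinched along y
- spacer: loose dark steel spacer block, 60 (x) x 40 (y) x 30 mm high, 0.2 kg, lying on the bed's low land in the way of the heel foot; origin: centre of its underside
- tray: small open blue tray on the bench, fixed, 100 x 100 x 30 mm outside, walls and floor 4 to 5 mm; origin: centre of its underside
- jar: bystander, to be left alone: white lidded jar, 56 mm across, 70 mm high
- screwdriver: bystander, to be left alone: screwdriver lying down
- tape_roll: bystander, to be left alone: paper tape roll lying flat, 64 mm across, 20 mm high
- cap: bystander, to be left alone: black screw cap, 48 mm across, 35 mm high
- cup: bystander, to be left alone: steel cup, 70 mm across, 60 mm high
Not all that is in view belongs to the job. What is shaped like the frame2 but red is not meant. Leave any orange or turquoise look-alike of the spacer alone.

How it is judged:
By the outcome, as a careful person would: the job done as asked, in the order asked, and still so for the second after the job is handed in, with the robot touching nothing.
Of frame1, frame2, frame3 only 2 to 3 are there at a start; the rules pass over those that are not, and their reading is None.
At some moment in a run one of frame1, frame2, frame3 may be knocked a few centimetres aside while the robot is not near it.
It also fails if it takes over 210 s, if anything falls off the work surface, if the arm or the gripper's body presses on something with over 40 N, if the wrist force passes 120 N, or if a joint passes its speed limit or range.

ROBOT

A 6-joint arm with a two-finger parallel gripper is mounted at the origin on the work surface. World frame = base frame: x ahead of the robot, y to its left, z up, the work surface at z = 0. Lengths are in mm, angles in rad, forces in N, time in s.
With the tool pointing down it reaches from about 350 to 775 mm from the base axis. Payload 7.3 kg.
Tool frame: the origin (TCP) lies between the finger pads; the fingertips stand bot.tips_ahead ahead of it and the grasp point (between the pads) lies 6 mm ahead of it (bot.tips_ahead is the distance from the TCP to the fingertips, in mm); z points along the fingers, y is the line along which they close (so a half turn about z gives the same grasp; the last joint's range is limited). The gripper opens to 92 mm and grips with 3 to 60 N. Pads are 19 mm wide; open, the fingers measure 130 mm over their backs; the gripper's body (75 mm by 190 mm) begins 47 mm behind the grasp point.
Start: joints at [1.057, 0.342, 1.524, -0, 1.275, -0.146], TCP at [188.758, 489.915, 216.141] pointing down, gripper open.
Joint ranges: [-2.53, 2.53], [-0.77, 2.02], [0.04, 2.7], [-1, 4.14], [0.28, 2.66], [-3.11, 3.11]. Speed limits (rad/s): [2.57, 2.57, 3.14, 3.14, 3.14, 3.14].

INTERFACE

Orientations are given as [roll, pitch, yaw] about the fixed x, y, z axes, in that order (R = Rz(yaw) Ry(pitch) Rx(roll)).
In Python, from plant import bot gives the robot as it stands. The module is installed in compiled form; this text tells all that it offers.
- The arm moves only by the tool step_arm, never from a script. Its argument "targets" is one flat list of numbers, 7 for each row, row after row: the opening, from 0 (shut) to 1 (fully open), then the shift along the tool's x, y, z each as a share of 100 mm, from -1 to 1, then the turn, a rotation vector about the tool's x, y, z each as a share of pi/4 rad, from -1 to 1. A call has 1 to 20 rows; each row is the pose to reach, as a shift and turn from the pose commanded when the call began, along the tool's axes at that moment; what a row does not reach only later rows make up. A row lasts 1/8 s, in which the tool goes at most 62.5 mm and 10.7 degrees, less where a joint would pass 70% of its speed; a pose out of reach is approached as far as the arm can. A call with a number of a shift or a turn outside -1 to 1 is refused whole. A call with a gripper value outside its range is refused whole. The fingers move at their own pace and stop on an object; the grip force is fixed at half the most. Time passes only in rows, so rows that repeat a pose let the fingers close. It gives the time, the measured TCP pose, the force, the opening and the grip force at its end, in the units of the state.
- bot.get_obs(): the state, without advancing time (a new reading comes with each control period).
- bot.capture(name): name is "scene" or "top"; returns (picture, depth): 480x640x3 uint8, blue, green, red; 480x640 float32, mm along the optical axis (not along the pixel's ray), 0 where there is no reading.
- bot.camera_info(name): a dict with "fx", "fy", "cx", "cy" (pixels), "camera_from_world" (4x4, takes a point from world to camera coordinates). Camera axes: x right, y down, z forward; pixel columns grow to the right and rows downward; lengths in mm; the calibration is good to about 2 mm. A picture is of the moment at which its call begins. camera_info takes no time and is no camera call.
- bot.close_job(): hands the job in; it is judged then, once.
The state is a dict: "time": time; "joint_positions": joint angles; "dq": joint speeds; "tau": joint torques, N m; "tool_pos": TCP position; "tcp_rot": TCP orientation; "contact_force": force on the tool from outside, world axes, zero at the start; "moment": the same for the moment, N m; "grip_width": finger opening in mm; "finger_force": force on a finger pad.
Only numpy, scipy, OpenCV 4.12 (cv2) and the standard library are available. Lean on these libraries where they do the work, as an engineer would, in place of code of your own. Each camera call takes 0.05 s, during which the arm holds its last target. There are 200 camera calls.

## Working session

There is one attempt and no reset: what is moved stays moved. The work goes in short steps, Python scripts to look and compute and a tool call to move; the robot and the scene stay as the last step left them, time stands still between calls to the robot, and variables do not carry over. Pictures are saved under pics/ and viewed, at most 14 in all, crops included, and the job is handed in when it is done.

Besides the shell and the picture viewer there is one more tool, called after "Emit:" in YAML: its name, and indented under it one key for each argument. step_arm: Moves the arm, as the interface text tells. Shift numbers are shares of 100 mm and turn numbers shares of pi/4 rad, none past 1 either way. Its arguments: {"type":"object","properties":{"targets":{"type":"array"}},"required":["targets"]}

```bash
ls; mkdir -p pics
cat > h.py <<'E'
import numpy as np, cv2
from plant import bot
def cap(n,f=None):
    p,d=bot.capture(n)
    if f: cv2.imwrite('pics/'+f,p)
    return p,d
def world(n,d):
    c=bot.camera_info(n); T=np.linalg.inv(np.array(c["camera_from_world"]))
    v,u=np.mgrid[0:480,0:640]
    P=np.stack([(u-c["cx"])*d/c["fx"],(v-c["cy"])*d/c["fy"],d],-1)
    W=P@T[:3,:3].T+T[:3,3]; W[d<=0]=np.nan
    return W
E
python3 - <<'E'
from h import *
o=bot.get_obs();print(o, bot.tips_ahead)
for n in("scene","top"):
    p,d=cap(n,n+"0.png"); W=world(n,d); np.save(n+"0.npy",W)
    c=bot.camera_info(n); print(n,c["fx"],np.linalg.inv(np.array(c["camera_from_world"])).round(2).tolist())
E
```

```text
pics
{'time': 0.0, 'joint_positions': array([ 1.05702415e+00,  3.42717650e-01,  1.52498774e+00,  1.04006864e-05,
        1.27536584e+00, -1.46004011e-01]), 'dq': array([ 1.61381876e-03, -5.90078982e-04, -8.80007058e-04,  1.15034941e-03,
        9.15405157e-04, -4.60387115e-05]), 'tau': array([-1.88103637e-03, -4.31244206e+01, -2.44224072e+01,  7.14351330e-02,
        5.60650940e-02, -1.35426849e-04]), 'tool_pos': array([188.53532876, 489.55193427, 215.45780763]), 'tcp_rot': array([-3.14013125e+00, -2.24951948e-04,  2.77382129e+00]), 'contact_force': array([ 0.95120041, -0.49010962, -0.65497463]), 'moment': array([ 0.0294962 , -0.01518158, -0.01238905]), 'finger_force': 0.0, 'grip_width': 91.54210604059917} 25.0
scene 609.9688519016375 [[0.68, 0.56, -0.46, 1124.98], [0.73, -0.53, 0.43, -525.28], [-0.01, -0.63, -0.78, 1102.14], [0.0, 0.0, 0.0, 1.0]]
top 518.5960504378768 [[0.01, -1.0, 0.08, 410.83], [-1.0, -0.01, -0.02, 46.85], [0.02, -0.08, -1.0, 1490.2], [0.0, 0.0, 0.0, 1.0]]
```

View pics/scene0.png

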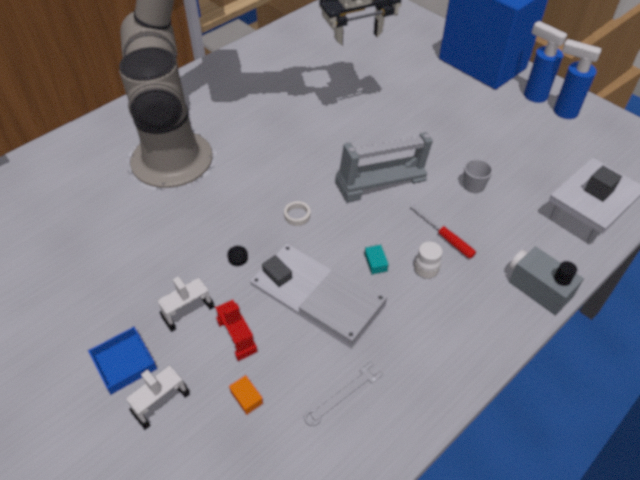

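View pics/top0.png

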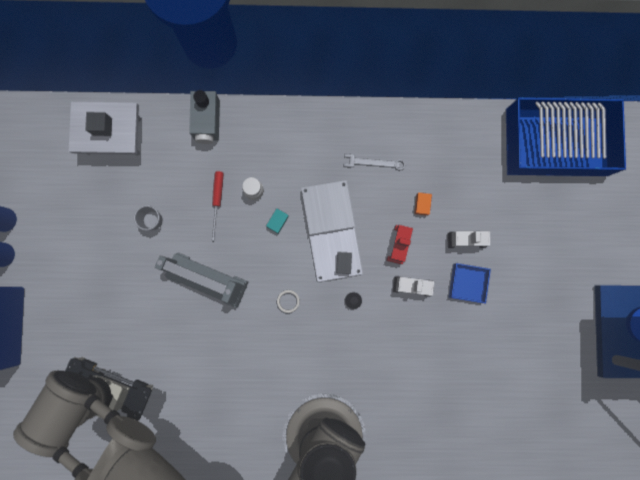

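The scene shows two white frames, at top (414,286) and (470,239). Look-alikes:
- **Frames:** the red one at (401,245) is excluded.
- **Spacer:** the dark one at (344,262) lies on the bed. The turquoise block (277,221) and orange block (424,204) are excluded.
- **Stand:** (202,278), with its heel at (235,290).
- **Tray:** (470,284).

Next I measure.

```bash
cat >> h.py <<'E'
def rect(W,box,zlo,zhi):
    u0,v0,u1,v1=box; Q=W[v0:v1,u0:u1].reshape(-1,3)
    Q=Q[np.isfinite(Q[:,2])]; Q=Q[(Q[:,2]>zlo)&(Q[:,2]<zhi)]
    if len(Q)<6: return len(Q)
    r=cv2.minAreaRect(Q[:,:2].astype(np.float32))
    return len(Q),np.round(r[0],1).tolist(),np.round(r[1],1).tolist(),round(r[2],1),"medz",round(float(np.median(Q[:,2])),1),"mean",Q.mean(0).round(1).tolist()
E
python3 - <<'E'
from h import *
W=np.load("top0.npy")
for n,b,l,h in [("bench",(250,320,300,380),-20,20),("bed",(295,175,368,285),10,42),("low",(295,230,368,285),10,22),("high",(295,175,368,240),28,42),("spacer",(330,245,360,280),40,55),
 ("sp_tray",(445,255,495,310),20,40),("f1 crown",(385,268,440,305),50,75),("f1 lug",(385,268,440,305),95,120),
 ("f2 crown",(443,222,495,256),50,75),("f2 lug",(443,222,495,256),95,120),
 ("st rail",(150,240,255,310),100,133),("st all",(150,240,255,310),5,160),("st heel top",(215,265,255,310),126,160),("st toe top",(150,245,180,280),105,160),("plate",(150,240,255,310),20,60)]:
    print(n,rect(W,b,l,h))
import cv2
p=cv2.imread("pics/top0.png"); 
a=cv2.resize(p[240:310,150:255],None,fx=5,fy=5,interpolation=cv2.INTER_CUBIC)
b=cv2.resize(p[170:310,290:500],None,fx=3.5,fy=3.5,interpolation=cv2.INTER_CUBIC)
c=np.zeros((600,800,3),np.uint8);
a=cv2.resize(p[240:310,150:255],(300,200));c[:200,:300]=a;b=cv2.resize(p[170:310,290:500],(600,400));c[200:,200:]=b
cv2.imwrite("pics/crop0.png",c)
E
```

```text
bench (2989, [237.9, 143.4], [167.0, 140.1], 0.8, 'medz', 0.0, 'mean', [238.0, 142.9, 0.0])
bed (3939, [578.4, -22.1], [280.2, 174.6], 4.0, 'medz', 31.2, 'mean', [584.5, -11.9, 26.4])
low (1681, [506.1, -27.5], [146.1, 130.4], 10.2, 'medz', 15.2, 'mean', [514.2, -22.3, 15.3])
high (2117, [643.7, -2.2], [135.5, 130.1], 10.5, 'medz', 35.1, 'mean', [643.1, -2.1, 35.1])
spacer (290, [486.2, -48.6], [40.6, 59.0], 86.0, 'medz', 45.2, 'mean', [486.6, -48.9, 45.3])
sp_tray (266, [433.5, -408.7], [103.7, 100.5], 81.2, 'medz', 28.1, 'mean', [433.7, -409.6, 28.2])
f1 crown (431, [423.0, -245.1], [96.7, 40.1], 83.3, 'medz', 66.8, 'mean', [422.9, -242.7, 66.5])
f1 lug (72, [423.0, -245.3], [13.8, 29.8], 82.1, 'medz', 111.0, 'mean', [422.8, -244.5, 110.1])
f2 crown (403, [556.6, -404.0], [38.9, 99.4], 0.5, 'medz', 66.4, 'mean', [556.1, -398.8, 66.2])
f2 lug (75, [556.8, -404.0], [28.5, 17.4], 0.4, 'medz', 110.2, 'mean', [556.6, -402.1, 108.8])
st rail (806, [443.7, 345.1], [222.9, 54.7], 65.4, 'medz', 118.4, 'mean', [441.3, 352.4, 118.7])
st all (2631, [448.3, 352.7], [196.4, 298.0], 0.7, 'medz', 42.0, 'mean', [439.3, 338.4, 64.8])
st heel top (256, [408.5, 272.0], [53.6, 55.0], 68.7, 'medz', 135.8, 'mean', [405.3, 263.1, 134.7])
st toe top (264, [467.5, 417.5], [70.4, 35.5], 68.8, 'medz', 113.4, 'mean', [468.9, 423.0, 113.4])
plate (1147, [436.4, 338.7], [223.7, 79.9], 67.5, 'medz', 35.6, 'mean', [440.0, 339.6, 36.0])
```

View pics/crop0.png

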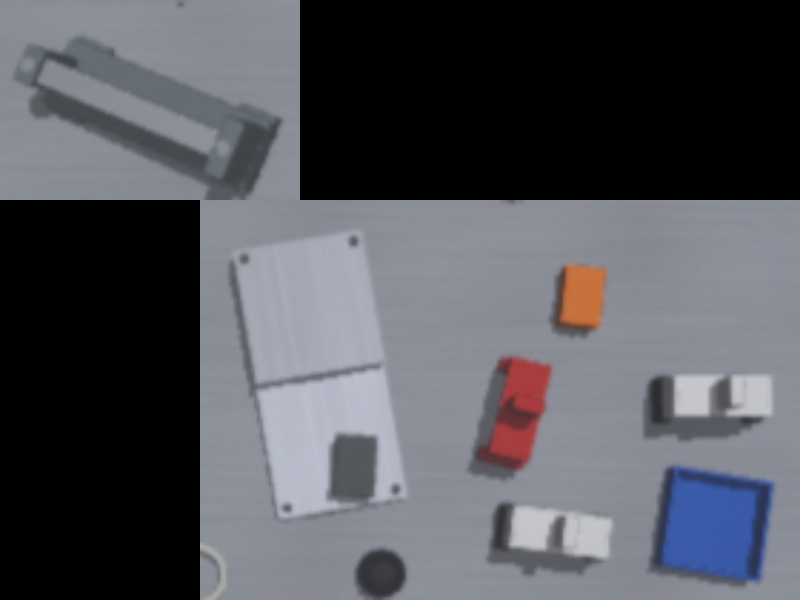

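```bash
cat > plan.py <<'E'
import sys, json
from h import *
from scipy.spatial.transform import Rotation as Ro
def pose(x,y,z,yaw,tilt=0):   # yaw deg (tool x heading); tilt rad about tool y
    return np.array([x,y,z],float), Ro.from_euler('z',yaw,degrees=True)*Ro.from_euler('x',np.pi)*Ro.from_rotvec([0,tilt,0])
def plan(wps,cmd=None):
    """wps: (x,y,z,yaw,open,settle_rows[,tilt]); prints calls; cmd pose kept in cmd.json"""
    if cmd is None:
        o=bot.get_obs(); p=np.array(o["tool_pos"]); r=Ro.from_euler('xyz',o["tcp_rot"])
    else: p,r=cmd
    for w in wps:
        tp,tr=pose(*w[:4],*(w[6:7])); og,ns=w[4],w[5]
        while True:
            d=r.inv().apply(tp-p)/100; v=(r.inv()*tr).as_rotvec()/(np.pi/4)
            s=max(1,np.abs(d).max()/.95,np.abs(v).max()/.95)
            ds,vs=(d/s).round(3),(v/s).round(3)
            n=int(np.ceil(max(np.linalg.norm(ds)*100/50,np.degrees(np.linalg.norm(vs)*np.pi/4)/9,1)))
            last=s<=1
            print("CALL x%d%s"%(n+ (ns if last else 0),""),json.dumps([og]+ds.tolist()+vs.tolist()), [ [og]+(ds*k/n).round(3).tolist()+(vs*k/n).round(3).tolist() for k in range(1,n)] if n>1 else "")
            p=p+r.apply(ds*100); r=r*Ro.from_rotvec(vs*np.pi/4)
            if last: break
        print("  -> ",p.round(1),r.as_euler('xyz').round(3))
    return p,r
E
python3 - <<'E'
from plan import *
W=np.load("top0.npy")
print("high",rect(W,(295,175,368,240),33.5,37)); print("low",rect(W,(295,240,368,285),14,17)); 
Q=W[240:310,150:255].reshape(-1,3);Q=Q[np.isfinite(Q[:,2])]
# rail top points: near the line, lean plane
a=np.radians(67.5);e=np.array([np.cos(a),np.sin(a)]);n=np.array([-e[1],e[0]])
c=np.array([441,352]);
for it in range(4):
    s=(Q[:,:2]-c)@e;t=(Q[:,:2]-c)@n
    m=(abs(s)<75)&(abs(t)<22)&(Q[:,2]>105)&(Q[:,2]<140)
    R=Q[m]; k=np.polyfit(s[m],t[m],1); a+=k[0]; e=np.array([np.cos(a),np.sin(a)]);n=np.array([-e[1],e[0]])
    c=c+n*np.mean(((R[:,:2]-c)@n))
s=(R[:,:2]-c)@e; print("rail",c,np.degrees(a),"z(s)",np.polyfit(s,R[:,2],1),"width",np.ptp((R[:,:2]-c)@n))
s=(Q[:,:2]-c)@e;t=(Q[:,:2]-c)@n
m=(abs(t)<30)&(Q[:,2]>100); h,b=np.histogram(s[m],bins=np.arange(-130,130,5)); 
for i in range(len(h)):
    mm=m&(s>=b[i])&(s<b[i+1]); print(b[i],h[i],Q[mm,2].mean().round(1) if h[i] else 0,np.ptp(t[mm]).round(0) if h[i] else 0,end="; ")
print()
plan([(486.3,-48.6,215,176,1,2),(486.3,-48.6,45,176,1,2)])
E
```

```text
high (923, [643.6, -2.0], [135.1, 129.4], 10.7, 'medz', 35.3, 'mean', [643.1, -0.5, 35.3])
low (480, [503.5, -28.0], [118.7, 128.9], 11.1, 'medz', 15.4, 'mean', [502.7, -22.0, 15.5])
rail [440.90095854 352.03954135] 68.2566481847794 z(s) [-1.13997684e-01  1.19417127e+02] width 24.26745989067126
-130 0 0 0; -125 0 0 0; -120 12 104.5 46.0; -115 74 124.2 54.0; -110 46 137.9 54.0; -105 38 136.7 55.0; -100 44 137.8 54.0; -95 26 135.1 53.0; -90 16 128.3 22.0; -85 19 126.8 24.0; -80 19 127.7 23.0; -75 17 127.2 21.0; -70 19 127.5 23.0; -65 18 127.1 24.0; -60 16 126.1 22.0; -55 17 124.8 22.0; -50 17 125.6 23.0; -45 19 123.7 23.0; -40 16 123.4 22.0; -35 20 123.7 22.0; -30 19 122.1 24.0; -25 16 122.1 22.0; -20 17 121.0 22.0; -15 18 121.3 23.0; -10 17 119.5 24.0; -5 20 119.8 22.0; 0 17 118.3 24.0; 5 16 118.1 23.0; 10 19 116.6 23.0; 15 17 118.5 22.0; 20 18 117.9 23.0; 25 18 116.9 23.0; 30 15 115.6 23.0; 35 16 115.3 23.0; 40 18 113.2 24.0; 45 20 114.0 23.0; 50 14 114.8 20.0; 55 18 111.5 23.0; 60 17 112.5 23.0; 65 17 112.3 22.0; 70 15 110.5 23.0; 75 19 110.4 23.0; 80 16 109.1 26.0; 85 38 113.0 34.0
[... 434 characters left out ...]
95, 0.002, -0.001, -0.0, -0.08] [[1, -0.295, -0.317, 0.001, -0.0, -0.0, -0.027], [1, -0.589, -0.633, 0.001, -0.001, -0.0, -0.053]]
CALL x3 [1, -0.779, -0.95, 0.001, -0.0, -0.0, -0.076] [[1, -0.26, -0.317, 0.0, -0.0, -0.0, -0.025], [1, -0.519, -0.633, 0.001, -0.0, -0.0, -0.051]]
CALL x5 [1, -0.632, -0.872, 0.001, -0.001, -0.001, -0.066] [[1, -0.211, -0.291, 0.0, -0.0, -0.0, -0.022], [1, -0.421, -0.581, 0.001, -0.001, -0.001, -0.044]]
  ->  [486.3 -48.6 215. ] [3.141 0.    3.071]
CALL x2 [1, 0.0, -0.0, 0.95, 0.0, 0.0, -0.0] [[1, 0.0, -0.0, 0.475, 0.0, 0.0, -0.0]]
CALL x4 [1, 0.0, -0.001, 0.75, 0.0, 0.0, -0.0] [[1, 0.0, -0.0, 0.375, 0.0, 0.0, -0.0]]
  ->  [486.3 -48.6  45. ] [3.141 0.    3.071]
```

Emit:
step_arm:
  targets: [1,-0.95,-0.8,0,0,0,-0.075,1,-0.95,-0.8,0,0,0,-0.075,1,-0.95,-0.8,0,0,0,-0.075]

```text
time: 0.48
tool_pos: [249.9, 378.2, 216.0]
tcp_rot: [-3.14, 0.0, 2.828]
contact_force: [-0.3, 0.9, -0.1]
grip_width: 91.7
finger_force: 0.0
```

Emit:
step_arm:
  targets: [1,-0.95,-0.9,0,0,0,-0.08,1,-0.95,-0.9,0,0,0,-0.08,1,-0.95,-0.9,0,0,0,-0.08]

```text
time: 0.85
tool_pos: [313.1, 264.5, 216.1]
tcp_rot: [-3.141, 0.0, 2.891]
contact_force: [0.1, -0.1, 0.4]
grip_width: 91.9
finger_force: 0.0
```

Emit:
step_arm:
  targets: [1,-0.88,-0.95,0,0,0,-0.08,1,-0.88,-0.95,0,0,0,-0.08,1,-0.88,-0.95,0,0,0,-0.08]

```text
time: 1.23
tool_pos: [375.5, 151.2, 216.0]
tcp_rot: [3.142, 0.0, 2.954]
contact_force: [0.8, 0.2, 0.0]
grip_width: 91.9
finger_force: 0.0
```

Emit:
step_arm:
  targets: [1,-0.78,-0.95,0,0,0,-0.075,1,-0.78,-0.95,0,0,0,-0.075,1,-0.78,-0.95,0,0,0,-0.075]

```text
time: 1.6
tool_pos: [434.9, 44.3, 215.8]
tcp_rot: [3.141, 0.0, 3.014]
contact_force: [-0.9, 1.1, -0.3]
grip_width: 91.7
finger_force: 0.0
```

Emit:
step_arm:
  targets: [1,-0.63,-0.87,0,0,0,-0.066,1,-0.63,-0.87,0,0,0,-0.066,1,-0.63,-0.87,0,0,0,-0.066,1,-0.63,-0.87,0,0,0,-0.066]

```text
time: 2.1
tool_pos: [484.6, -46.4, 215.7]
tcp_rot: [3.14, -0.001, 3.071]
contact_force: [0.4, -0.5, -0.8]
grip_width: 91.7
finger_force: 0.0
```

Emit:
step_arm:
  targets: [1,-0.02,-0.02,0.95,0,0,0,1,-0.02,-0.02,0.95,0,0,0,1,-0.02,-0.02,0.95,0,0,0]

```text
time: 2.48
tool_pos: [484.9, -48.6, 119.5]
tcp_rot: [3.14, -0.005, 3.071]
contact_force: [0.5, 0.0, 0.9]
grip_width: 91.3
finger_force: 0.0
```

Emit:
step_arm:
  targets: [1,0,0,0.75,0,0,0,1,0,0,0.75,0,0,0,1,0,0,0.75,0,0,0,0,0,0,0.75,0,0,0,0,0,0,0.75,0,0,0,0,0,0,0.75,0,0,0,0,0,0,0.75,0,0,0,0,0,0,0.75,0,0,0]

```text
time: 3.48
tool_pos: [487.0, -51.0, 46.2]
tcp_rot: [3.142, 0.0, 3.069]
contact_force: [-0.0, -1.0, 0.3]
grip_width: 46.3
finger_force: 0.0
```

Emit:
step_arm:
  targets: [0,0,0,0,0,0,0,0,0,0,0,0,0,0,0,0,0,0,0,0,0,0,0,0,-0.3,0,0,0,0,0,0,-0.9,0,0,0,0,0,0,-0.9,0,0,0]

```text
time: 4.22
tool_pos: [489.7, -51.6, 140.2]
tcp_rot: [-3.14, 0.009, 3.069]
contact_force: [0.4, 0.3, -0.2]
grip_width: 0.4
finger_force: 0.0
```

Run:
```python
from plan import *
plan([(433.5,-408.7,140,126.2,0,3),(433.5,-408.7,37,126.2,0,3)])
```

```text
CALL x2 [0, 0.08, -0.95, 0.001, 0.001, 0.003, 0.291] [[0, 0.04, -0.475, 0.0, 0.0, 0.002, 0.146]]
CALL x2 [0, -0.139, -0.95, 0.002, 0.001, 0.003, 0.293] [[0, -0.07, -0.475, 0.001, 0.0, 0.002, 0.146]]
CALL x3 [0, -0.374, -0.95, 0.002, 0.001, 0.003, 0.312] [[0, -0.125, -0.317, 0.001, 0.0, 0.001, 0.104], [0, -0.249, -0.633, 0.001, 0.001, 0.002, 0.208]]
CALL x5 [0, -0.395, -0.554, 0.001, 0.0, 0.003, 0.207] [[0, -0.198, -0.277, 0.0, 0.0, 0.002, 0.104]]
  ->  [ 433.5 -408.7  140. ] [ 3.141 -0.     2.203]
CALL x2 [0, -0.0, 0.0, 0.95, 0.0, -0.0, 0.0] [[0, -0.0, 0.0, 0.475, 0.0, -0.0, 0.0]]
CALL x4 [0, -0.0, 0.0, 0.08, 0.0, -0.0, 0.0] 
  ->  [ 433.5 -408.7   37. ] [ 3.141 -0.     2.203]
```

The fingers shut to 0.4 mm, so the grasp missed. I'll look before anything else.

Run:
```python
from plan import *
p,d=cap("scene"); W=world("scene",d)
cv2.imwrite("pics/s1.png",cv2.resize(p[170:370,220:420],(800,600) if 0 else (600,600)))
g=W[200:300,240:340]; m=(g[...,2]>40)&(g[...,2]<50)
print(rect(W,(240,240,310,300),40,50)); print(bot.get_obs()["grip_width"])
```

```text
(424, [485.5, -51.1], [42.6, 63.3], 88.3, 'medz', 44.7, 'mean', [486.5, -52.1, 44.8])
0.4183915414182897
```

View pics/s1.png

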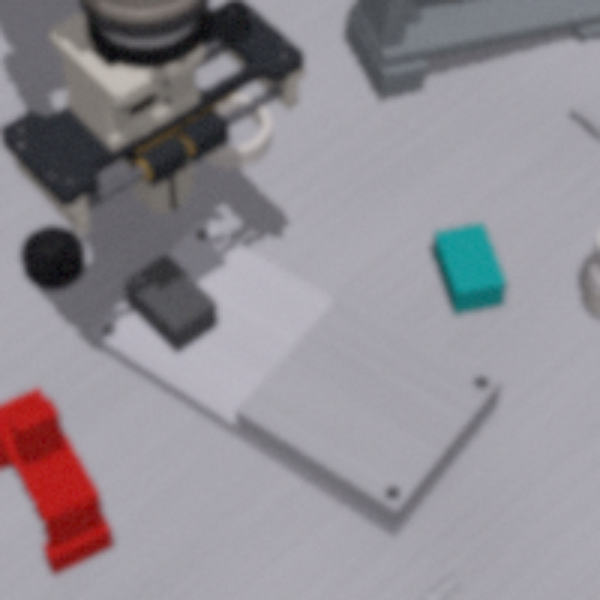

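The picture shows the closed gripper hanging over the spacer, which still lies on the low land at crop (172,300), about (486,-50). I'll grasp again and check the grip before lifting.

Emit:
step_arm:
  targets: [1,0,0,0,0,0,0,1,0,0,0,0,0,0,1,0,0,0,0,0,0,1,0,0,0,0,0,0,1,0,0,0,0,0,0,1,0,0,0,0,0,0,1,0,0,0,0,0,0,1,0,0,0,0,0,0,1,0.03,0,0.5,0,0,0,1,0.03,0,0.97,0,0,0,1,0.03,0,0.97,0,0,0,1,0.03,0,0.97,0,0,0]

```text
time: 5.78
tool_pos: [485.0, -51.0, 40.5]
tcp_rot: [-3.141, 0.002, 3.069]
contact_force: [0.2, 0.3, 0.2]
grip_width: 91.8
finger_force: 0.0
```

Emit:
step_arm:
  targets: [0,0,0,0,0,0,0,0,0,0,0,0,0,0,0,0,0,0,0,0,0,0,0,0,0,0,0,0,0,0,0,0,0,0,0,0,0,0,0,0,0,0,0,0,0,0,0,0,0,0,0,0,0,0,0,0,0,0,0,0,0,0,0,0,0,0,0,0,0,0]

```text
time: 7.02
tool_pos: [484.0, -50.8, 39.1]
tcp_rot: [3.142, 0.0, 3.069]
contact_force: [-0.1, 0.5, -0.4]
grip_width: 1.0
finger_force: 0.0
```

Run:
```python
from plan import *
p,d=cap("scene"); W=world("scene",d); q,_=cap("top")
c=np.hstack([cv2.resize(p[170:320,200:350],(400,400)),cv2.resize(q[210:310,290:390],(400,400))])
cv2.imwrite("pics/s2.png",c)
print(rect(W,(240,240,310,300),40,50)); o=bot.get_obs(); print(o["grip_width"],o["joint_positions"])
```

```text
(264, [487.9, -51.6], [43.6, 58.5], 87.0, 'medz', 44.5, 'mean', [495.9, -55.6, 44.5])
0.6009440249194377 [-2.62190799e-01  4.99835359e-01  1.84827295e+00  1.22731649e-04
  7.93471376e-01 -1.76058976e+00]
```

View pics/s2.png

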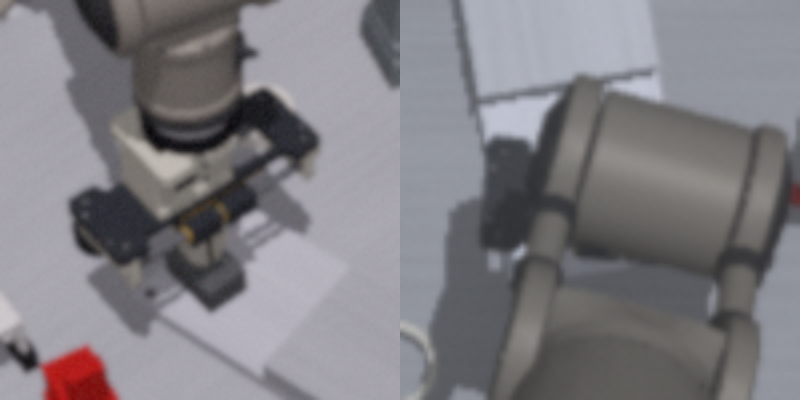

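The left crop shows the fingers over or behind the spacer's rear part, about (205,250). I'll use depth to settle where they are.

Run:
```python
from plan import *
p,d=cap("scene"); W=world("scene",d)
for v in range(250,292,3):
    print(v,[tuple(W[v,u].round(0).astype(int).tolist()) for u in range(266,292,5)])
```

```text
250 [(507, -90, 156), (504, -75, 141), (508, -66, 137), (519, -62, 143), (519, -49, 133), (522, -38, 125)]
253 [(495, -82, 129), (509, -80, 140), (516, -73, 141), (520, -63, 136), (522, -52, 127), (463, 8, 20)]
256 [(491, -81, 114), (513, -84, 138), (518, -75, 135), (519, -63, 125), (458, -2, 13), (467, 5, 15)]
259 [(509, -94, 132), (513, -84, 128), (518, -76, 125), (496, -46, 77), (465, -8, 14), (472, 0, 14)]
262 [(459, -59, 44), (493, -71, 87), (496, -60, 80), (495, -46, 67), (469, -12, 11), (477, -5, 12)]
265 [(465, -65, 44), (489, -69, 70), (494, -60, 67), (494, -46, 54), (495, -33, 44), (486, -12, 16)]
268 [(468, -68, 39), (480, -63, 45), (494, -60, 57), (495, -47, 46), (500, -38, 42), (488, -15, 9)]
271 [(470, -70, 32), (486, -68, 46), (493, -60, 45), (501, -53, 47), (510, -46, 48), (515, -36, 44)]
274 [(468, -70, 19), (488, -71, 39), (498, -65, 44), (506, -57, 44), (513, -49, 44), (514, -37, 33)]
277 [(475, -75, 20), (485, -69, 24), (506, -71, 46), (513, -64, 47), (514, -51, 35), (515, -38, 24)]
280 [(477, -78, 12), (485, -70, 13), (506, -72, 36), (514, -64, 37), (514, -51, 24), (519, -42, 21)]
283 [(485, -84, 16), (492, -76, 15), (505, -72, 24), (513, -65, 26), (514, -52, 15), (522, -45, 16)]
286 [(492, -90, 17), (499, -82, 17), (506, -74, 16), (514, -66, 17), (519, -56, 12), (528, -49, 14)]
289 [(498, -95, 17), (505, -87, 16), (513, -79, 17), (518, -69, 12), (527, -63, 16), (534, -55, 15)]
```

Emit:
step_arm:
  targets: [0,0,0,-0.9,0,0,0,0,0,0,-0.9,0,0,0,0,0,0,-0.9,0,0,0,0,0,0,-0.9,0,0,0,1,0,0,-0.9,0,0,0,1,0,0,-0.9,0,0,0]

```text
time: 7.92
tool_pos: [483.5, -50.6, 128.2]
tcp_rot: [3.141, -0.002, 3.069]
contact_force: [-0.2, -0.0, 0.8]
grip_width: 15.7
finger_force: 0.0
```

Run:
```python
from plan import *
W=np.load("scene0.npy")
for v in range(6,46,3): print(v,[tuple(np.nan_to_num(W[v,u]).round(0).astype(int).tolist()) for u in (336,340,344,350,360,372,378,382,386)])
p,d=cap("scene"); W=world("scene",d); print(bot.get_obs()["tool_pos"],bot.get_obs()["grip_width"])
a=cv2.resize(cv2.imread("pics/scene0.png")[0:60,310:410],(400,240)); b=cv2.resize(p[170:320,200:350],(400,400)); c=np.zeros((400,800,3),np.uint8); c[:240,:400]=a;c[:,400:]=b; cv2.imwrite("pics/s3.png",c)
print(rect(W,(240,240,310,310),40,50))
```

```text
6 [(169, 428, 331), (177, 433, 333), (184, 440, 332), (199, 444, 337), (207, 470, 330), (220, 499, 324), (209, 533, 306), (226, 528, 315), (231, 537, 314)]
9 [(182, 415, 334), (189, 422, 334), (195, 429, 334), (200, 443, 330), (207, 471, 322), (-149, 917, -4), (208, 535, 297), (231, 523, 311), (240, 527, 314)]
12 [(193, 404, 335), (196, 415, 332), (195, 429, 326), (198, 446, 321), (-155, 865, 3), (221, 499, 309), (230, 510, 308), (231, 524, 303), (243, 525, 308)]
15 [(192, 405, 327), (196, 414, 325), (194, 430, 318), (-169, 831, 0), (207, 472, 306), (225, 495, 305), (209, 535, 282), (223, 535, 287), (244, 524, 301)]
18 [(198, 399, 324), (193, 418, 314), (200, 425, 315), (203, 442, 309), (212, 467, 302), (-104, 869, 1), (216, 529, 279), (218, 541, 275), (-77, 909, -3)]
21 [(194, 404, 313), (197, 414, 310), (203, 422, 309), (-142, 805, 1), (-121, 830, 0), (-92, 857, 1), (215, 530, 270), (216, 544, 264), (-61, 891, 0)]
24 [(196, 402, 307), (196, 416, 301), (202, 423, 300), (-133, 795, -2), (-107, 816, 1), (-79, 843, 2), (218, 528, 264), (217, 545, 256), (-50, 879, -1)]
27 [(174, 424, 28
[... 445 characters left out ...]
430, 250), (175, 438, 250), (-98, 733, -3), (-82, 744, 0), (-59, 767, 0), (-31, 792, 2), (216, 535, 226), (-18, 827, -8), (-4, 830, -3)]
39 [(165, 434, 238), (181, 432, 247), (-85, 721, -3), (-74, 736, -4), (-47, 755, 0), (-23, 784, -2), (-7, 795, 0), (3, 803, 2), (12, 813, 2)]
42 [(-89, 689, -1), (179, 434, 236), (-66, 702, 4), (-55, 717, 2), (-35, 742, 0), (-12, 773, -3), (5, 782, 1), (15, 790, 2), (20, 804, -2)]
45 [(-70, 670, 5), (-63, 680, 4), (-56, 692, 2), (-43, 705, 3), (-21, 728, 2), (1, 759, -1), (19, 767, 3), (25, 780, 1), (27, 797, -6)]
[483.60656422 -50.67305771 128.3463621 ] 19.734653357621625
(430, [485.5, -50.8], [42.3, 62.8], 88.2, 'medz', 44.7, 'mean', [486.8, -51.9, 44.7])
```

View pics/s3.png

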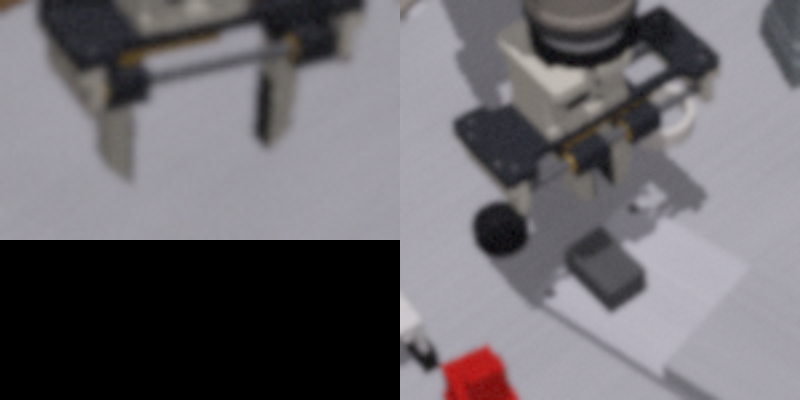

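The gripper reads lower than it is. Depth puts the tips near z≈225-235 at the start, where the state implies 191. At the failed grasp the fingers shut just above the spacer. That is an offset of about 35-40 mm along z. I'll open and descend with the gripper round the spacer to calibrate by touch on the bed (z = 15).

Emit:
step_arm:
  targets: [1,0,0,0,0,0,0,1,0,0,0,0,0,0,1,0,0,0,0,0,0,1,0,0,0,0,0,0,1,0,0,0,0,0,0,1,0,0,0,0,0,0,1,0,0,0,0,0,0,1,-0.02,0,0.45,0,0,0,1,-0.02,0,0.9,0,0,0,1,-0.02,0,0.9,0,0,0,1,-0.02,0,0.9,0,0,0]

```text
time: 9.35
tool_pos: [486.9, -51.1, 40.4]
tcp_rot: [-3.141, 0.002, 3.069]
contact_force: [1.5, -0.2, 0.5]
grip_width: 91.7
finger_force: 0.0
```

Emit:
step_arm:
  targets: [1,0,0,0.1,0,0,0,1,0,0,0.18,0,0,0,1,0,0,0.18,0,0,0,1,0,0,0.18,0,0,0,1,0,0,0.18,0,0,0]

```text
time: 9.98
tool_pos: [486.2, -50.9, 21.3]
tcp_rot: [3.142, 0.001, 3.069]
contact_force: [0.1, -0.0, 0.5]
grip_width: 91.6
finger_force: 0.0
```

Emit:
step_arm:
  targets: [1,0,0,0.04,0,0,0,1,0,0,0.04,0,0,0,1,0,0,0.04,0,0,0]

```text
time: 10.35
tool_pos: [485.9, -50.9, 17.1]
tcp_rot: [3.141, -0.0, 3.069]
contact_force: [-0.9, 0.5, 1.0]
grip_width: 92.2
finger_force: 0.0
```

Run:
```python
from plan import *
p,d=cap("scene"); print(bot.get_obs()["tool_pos"],bot.get_obs()["grip_width"])
cv2.imwrite("pics/s4.png",cv2.resize(p[190:310,210:350],(700,600)))
```

```text
[485.97742231 -50.90318893  17.0917674 ] 91.74023354416728
```

View pics/s4.png

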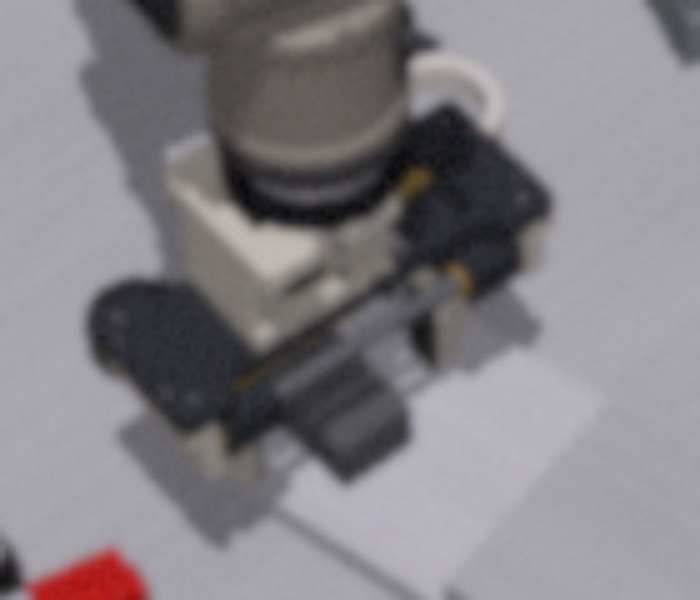

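The picture shows the open fingers straddling the spacer at crop (230,460) and (440,350). There is still no contact at a nominal tip height of -8, so the offset is confirmed. I'll feel further down.

Emit:
step_arm:
  targets: [1,0,0,0.05,0,0,0,1,0,0,0.05,0,0,0,1,0,0,0.05,0,0,0]

```text
time: 10.78
tool_pos: [485.9, -50.9, 12.0]
tcp_rot: [3.141, -0.0, 3.069]
contact_force: [-0.8, 0.2, -0.1]
grip_width: 91.5
finger_force: 0.0
```

Emit:
step_arm:
  targets: [1,0,0,0.03,0,0,0,1,0,0,0.03,0,0,0,1,0,0,0.03,0,0,0]

```text
time: 11.15
tool_pos: [486.0, -50.9, 9.1]
tcp_rot: [3.142, 0.0, 3.069]
contact_force: [-0.9, 0.7, 0.1]
grip_width: 91.6
finger_force: 0.0
```

Run:
```python
from plan import *
p,d=cap("scene"); W=world("scene",d); o=bot.get_obs(); print(o["tool_pos"],o["contact_force"],o["tau"])
# finger points: tall, at expected finger xy
c=np.array([486,-51]);a=np.radians(86);e=np.array([np.cos(a),np.sin(a)]);n=np.array([-e[1],e[0]])
Q=W[180:320,200:360].reshape(-1,3);Q=Q[np.isfinite(Q[:,2])]
s=(Q[:,:2]-c)@e;t=(Q[:,:2]-c)@n
for sg in(1,-1):
    m=(sg*s>44)&(sg*s<66)&(abs(t)<15)&(Q[:,2]<110); h,b=np.histogram(Q[m,2],bins=np.arange(0,112,4)); print(sg,list(zip(b.astype(int).tolist(),h.tolist())))
```

```text
[485.97940365 -50.92003615   9.13022388] [ 0.43813518 -0.90044022  0.83644229] [ 4.48668025e-04 -4.43060160e+01 -1.50434428e+01 -3.38443124e-02
  7.46308314e-02  1.34671163e-05]
1 [(0, 0), (4, 0), (8, 9), (12, 27), (16, 16), (20, 9), (24, 7), (28, 9), (32, 14), (36, 12), (40, 12), (44, 13), (48, 10), (52, 12), (56, 6), (60, 12), (64, 7), (68, 5), (72, 3), (76, 3), (80, 2), (84, 6), (88, 4), (92, 7), (96, 4), (100, 6), (104, 17)]
-1 [(0, 44), (4, 10), (8, 4), (12, 4), (16, 2), (20, 3), (24, 2), (28, 9), (32, 6), (36, 9), (40, 8), (44, 8), (48, 5), (52, 1), (56, 0), (60, 0), (64, 0), (68, 0), (72, 0), (76, 0), (80, 0), (84, 0), (88, 0), (92, 0), (96, 0), (100, 0), (104, 0)]
```

Emit:
step_arm:
  targets: [1,0,0,0.03,0,0,0,1,0,0,0.03,0,0,0]

```text
time: 11.45
tool_pos: [485.8, -50.9, 5.9]
tcp_rot: [3.141, -0.0, 3.069]
contact_force: [-0.5, -1.0, 0.0]
grip_width: 91.6
finger_force: 0.0
```

Emit:
step_arm:
  targets: [1,0,0,0.02,0,0,0,1,0,0,0.02,0,0,0]

```text
time: 11.7
tool_pos: [486.1, -50.9, 4.7]
tcp_rot: [-3.142, 0.001, 3.069]
contact_force: [-2.4, 0.4, 7.3]
grip_width: 91.4
finger_force: 3.4
```

Emit:
step_arm:
  targets: [1,0,0,0.02,0,0,0,1,0,0,0.02,0,0,0]

```text
time: 11.95
tool_pos: [486.2, -50.9, 4.5]
tcp_rot: [-3.141, 0.001, 3.069]
contact_force: [-7.3, 1.1, 27.2]
grip_width: 91.8
finger_force: 13.8
```

Contact comes at a reported z of 4.8 with the tips at 15, so true z is the reading plus 35 mm. I'll raise slightly and grip.

Emit:
step_arm:
  targets: [1,0,0,-0.09,0,0,0,1,0,0,-0.09,0,0,0,0,0,0,-0.09,0,0,0,0,0,0,-0.09,0,0,0,0,0,0,-0.09,0,0,0,0,0,0,-0.09,0,0,0,0,0,0,-0.09,0,0,0,0,0,0,-0.09,0,0,0,0,0,0,-0.09,0,0,0,0,0,0,-0.09,0,0,0]

```text
time: 13.2
tool_pos: [485.9, -50.9, 11.1]
tcp_rot: [3.141, -0.0, 3.069]
contact_force: [0.7, -0.3, -0.1]
grip_width: 39.8
finger_force: 29.7
```

Emit:
step_arm:
  targets: [0,0,0,-0.3,0,0,0,0,0,0,-0.6,0,0,0,0,0,0,-0.95,0,0,0,0,0,0,-0.95,0,0,0]

```text
time: 13.7
tool_pos: [487.4, -51.3, 108.1]
tcp_rot: [-3.141, 0.005, 3.069]
contact_force: [-0.7, -0.5, -1.7]
grip_width: 40.0
finger_force: 29.7
```

```bash
cat >> plan.py <<'E'
OFF=35.2
def planT(wps):  # true-z waypoints
    return plan([(w[0],w[1],w[2]-OFF)+tuple(w[3:]) for w in wps])
E
python3 - <<'E'
from plan import *
print(bot.get_obs()["tool_pos"])
planT([(433.5,-408.7,140,126.2,0,3),(433.5,-408.7,40,126.2,0,3)])
E
```

```text
[487.43062299 -51.26575771 108.14280348]
CALL x2 [0, 0.074, -0.95, 0.009, 0.0, 0.002, 0.291] [[0, 0.037, -0.475, 0.004, 0.0, 0.001, 0.146]]
CALL x2 [0, -0.145, -0.95, 0.009, 0.001, 0.002, 0.293] [[0, -0.072, -0.475, 0.004, 0.0, 0.001, 0.146]]
CALL x3 [0, -0.381, -0.95, 0.011, 0.0, 0.001, 0.313] [[0, -0.127, -0.317, 0.004, 0.0, 0.0, 0.104], [0, -0.254, -0.633, 0.007, 0.0, 0.001, 0.209]]
CALL x5 [0, -0.397, -0.549, 0.006, 0.001, 0.001, 0.206] [[0, -0.198, -0.274, 0.003, 0.0, 0.0, 0.103]]
  ->  [ 433.5 -408.7  104.8] [-3.141  0.     2.203]
CALL x2 [0, 0.0, 0.001, 0.95, -0.0, 0.0, 0.0] [[0, 0.0, 0.0, 0.475, -0.0, 0.0, 0.0]]
CALL x4 [0, 0.0, -0.0, 0.05, -0.0, 0.0, 0.0] 
  ->  [ 433.5 -408.7    4.8] [-3.141  0.     2.203]
```

Emit:
step_arm:
  targets: [0,0.07,-0.95,-0.6,0,0,0.29,0,0.07,-0.95,-0.6,0,0,0.29,0,0.07,-0.95,-0.6,0,0,0.29]

```text
time: 14.08
tool_pos: [472.3, -147.8, 166.5]
tcp_rot: [-3.141, 0.002, 2.838]
contact_force: [0.1, 1.1, -2.3]
grip_width: 40.0
finger_force: 29.7
```

Emit:
step_arm:
  targets: [0,-0.145,-0.95,0,0,0,0.293,0,-0.145,-0.95,0,0,0,0.293,0,-0.145,-0.95,0,0,0,0.293]

```text
time: 14.45
tool_pos: [456.9, -240.8, 163.9]
tcp_rot: [3.141, -0.003, 2.609]
contact_force: [-0.6, 0.8, -2.9]
grip_width: 40.0
finger_force: 29.7
```

Emit:
step_arm:
  targets: [0,-0.38,-0.95,0,0,0,0.313,0,-0.38,-0.95,0,0,0,0.313,0,-0.38,-0.95,0,0,0,0.313]

```text
time: 14.82
tool_pos: [442.1, -341.7, 164.2]
tcp_rot: [3.141, -0.003, 2.364]
contact_force: [-0.5, 0.3, -2.0]
grip_width: 40.0
finger_force: 29.7
```

Emit:
step_arm:
  targets: [0,-0.4,-0.55,0,0,0,0.206,0,-0.4,-0.55,0,0,0,0.206,0,-0.4,-0.55,0,0,0,0.206,0,-0.4,-0.55,0,0,0,0.206,0,-0.4,-0.55,0,0,0,0.206,0,-0.4,-0.55,0,0,0,0.206]

```text
time: 15.58
tool_pos: [432.9, -408.0, 166.3]
tcp_rot: [3.141, 0.0, 2.205]
contact_force: [0.0, -0.2, -2.4]
grip_width: 39.8
finger_force: 29.7
```

Run:
```python
from plan import *
p,d=cap("top"); W=world("top",d); print(rect(W,(445,255,495,310),20,40))
c=np.hstack([cv2.resize(p[210:320,370:510],(500,400))]);cv2.imwrite("pics/t5.png",c)
plan([(433.5,-408.7,60,126.2,0,3),(433.5,-408.7,4,126.2,0,3)])
```

```text
(143, [436.2, -391.0], [66.5, 100.1], 81.6, 'medz', 28.8, 'mean', [437.5, -373.2, 28.4])
CALL x2 [0, -0.008, 0.002, 0.95, 0.0, 0.0, 0.002] [[0, -0.004, 0.001, 0.475, 0.0, 0.0, 0.001]]
CALL x4 [0, -0.001, 0.0, 0.112, 0.0, 0.0, 0.0] 
  ->  [ 433.5 -408.7   60. ] [3.141 0.    2.203]
CALL x5 [0, 0.0, -0.0, 0.56, 0.0, 0.0, 0.0] [[0, 0.0, -0.0, 0.28, 0.0, 0.0, 0.0]]
  ->  [ 433.5 -408.7    4. ] [3.141 0.    2.203]
```

Emit:
step_arm:
  targets: [0,0,0,0.5,0,0,0,0,0,0,0.95,0,0,0,0,0,0,0.95,0,0,0]

```text
time: 16.0
tool_pos: [430.9, -406.5, 68.0]
tcp_rot: [-3.141, -0.008, 2.204]
contact_force: [-0.3, 1.2, -2.0]
grip_width: 40.1
finger_force: 29.7
```

Emit:
step_arm:
  targets: [0,0,0,0.5,0,0,0,0,0,0,0.63,0,0,0,0,0,0,0.66,0,0,0,0,0,0,0.69,0,0,0,0,0,0,0.69,0,0,0]

```text
time: 16.62
tool_pos: [433.1, -409.2, 3.4]
tcp_rot: [3.141, 0.002, 2.204]
contact_force: [1.1, 0.3, -1.9]
grip_width: 40.0
finger_force: 29.7
```

Emit:
step_arm:
  targets: [0,0,0,0.02,0,0,0,0,0,0,0.025,0,0,0,0.65,0,0,0.02,0,0,0,0.65,0,0,0.02,0,0,0,0.65,0,0,0.02,0,0,0,0.65,0,0,0.02,0,0,0,0.65,0,0,-0.4,0,0,0,0.65,0,0,-0.95,0,0,0,0.65,0,0,-0.95,0,0,0]

```text
time: 17.75
tool_pos: [434.5, -410.9, 101.8]
tcp_rot: [3.141, 0.009, 2.204]
contact_force: [0.7, 0.4, -0.7]
grip_width: 59.7
finger_force: 0.0
```

Emit:
step_arm:
  targets: [0.65,0,0,-0.95,0,0,0,0.65,0,0,-0.95,0,0,0,1,0,0,-0.95,0,0,0,1,0,0,-0.95,0,0,0]

```text
time: 18.25
tool_pos: [432.1, -408.0, 190.4]
tcp_rot: [-3.142, -0.003, 2.204]
contact_force: [-1.3, 0.4, -0.5]
grip_width: 75.1
finger_force: 0.0
```

Run:
```python
from plan import *
p,d=cap("scene"); W=world("scene",d); print("tray/spacer",rect(W,(85,320,165,400),31,50))
a=np.radians(68.26);c=np.array([440.9,352.04])-3*np.array([np.cos(a),np.sin(a)]); print(c)
# grasp point at rail centre: rail top z at s=-3 119.8, centre 8 below -> 112; TCP 6 behind
plan([(c[0],c[1],185,68.3,1,3),(c[0],c[1],185,68.3,1,3,-0.114)])
```

```text
tray/spacer (670, [433.4, -411.2], [99.1, 100.7], 80.4, 'medz', 33.9, 'mean', [434.0, -409.2, 34.0])
[439.78881403 349.25337736]
CALL x3 [1, 0.95, 0.712, 0.011, -0.0, -0.001, 0.202] [[1, 0.317, 0.237, 0.004, -0.0, -0.0, 0.067], [1, 0.633, 0.475, 0.007, -0.0, -0.001, 0.135]]
CALL x3 [1, 0.95, 0.5, 0.009, -0.0, -0.001, 0.183] [[1, 0.317, 0.167, 0.003, -0.0, -0.0, 0.061], [1, 0.633, 0.333, 0.006, -0.0, -0.001, 0.122]]
CALL x3 [1, 0.95, 0.337, 0.008, -0.0, -0.0, 0.171] [[1, 0.317, 0.112, 0.003, -0.0, -0.0, 0.057], [1, 0.633, 0.225, 0.005, -0.0, -0.0, 0.114]]
CALL x2 [1, 0.95, 0.199, 0.008, -0.0, -0.0, 0.165] [[1, 0.475, 0.1, 0.004, -0.0, -0.0, 0.082]]
CALL x2 [1, 0.95, 0.073, 0.008, -0.001, -0.0, 0.162] [[1, 0.475, 0.036, 0.004, -0.0, -0.0, 0.081]]
CALL x2 [1, 0.95, -0.048, 0.008, -0.001, -0.001, 0.162] [[1, 0.475, -0.024, 0.004, -0.0, -0.0, 0.081]]
CALL x2 [1, 0.95, -0.17, 0.007, -0.0, -0.0, 0.164] [[1, 0.475, -0.085, 0.004, -0.0, -0.0, 0.082]]
CALL x4 [1, 0.441, -0.14, 0.003, -0.0, -0.001, 0.079] 
  ->  [439.8 349.2 185. ] [-3.141  0.     1.192]
CALL x4 [1, 0.0, -0.0, 0.0, -0.0, -0.145, -0.0] 
  ->  [439.8 349.2 185. ] [-3.141  0.114  1.192]
```

Emit:
step_arm:
  targets: [1,0.95,0.71,0,0,0,0.2,1,0.95,0.71,0,0,0,0.2,1,0.95,0.71,0,0,0,0.2]

```text
time: 18.68
tool_pos: [432.9, -286.2, 190.7]
tcp_rot: [-3.141, -0.004, 2.05]
contact_force: [0.7, -0.1, 1.4]
grip_width: 91.8
finger_force: 0.0
```

Emit:
step_arm:
  targets: [1,0.95,0.5,0,0,0,0.183,1,0.95,0.5,0,0,0,0.183,1,0.95,0.5,0,0,0,0.183]

```text
time: 19.05
tool_pos: [434.3, -180.9, 191.3]
tcp_rot: [-3.14, -0.002, 1.906]
contact_force: [0.5, -0.1, 0.0]
grip_width: 92.1
finger_force: 0.0
```

Emit:
step_arm:
  targets: [1,0.95,0.34,0,0,0,0.17,1,0.95,0.34,0,0,0,0.17,1,0.95,0.34,0,0,0,0.17]

```text
time: 19.42
tool_pos: [435.9, -81.3, 191.5]
tcp_rot: [-3.141, -0.0, 1.772]
contact_force: [-0.2, -1.1, -1.5]
grip_width: 91.8
finger_force: 0.0
```

Emit:
step_arm:
  targets: [1,0.95,0.2,0,0,0,0.165,1,0.95,0.2,0,0,0,0.165]

```text
time: 19.68
tool_pos: [437.3, 14.9, 191.6]
tcp_rot: [-3.141, 0.0, 1.637]
contact_force: [0.8, -0.6, -0.5]
grip_width: 91.5
finger_force: 0.0
```

Emit:
step_arm:
  targets: [1,0.95,0.07,0,0,0,0.162,1,0.95,0.07,0,0,0,0.162]

```text
time: 19.92
tool_pos: [438.2, 111.0, 191.7]
tcp_rot: [3.142, 0.0, 1.511]
contact_force: [0.7, -0.4, -0.0]
grip_width: 91.7
finger_force: 0.0
```

Emit:
step_arm:
  targets: [1,0.95,-0.05,0,0,0,0.162,1,0.95,-0.05,0,0,0,0.162]

```text
time: 20.18
tool_pos: [439.1, 206.5, 191.6]
tcp_rot: [3.141, 0.0, 1.384]
contact_force: [1.2, 0.2, 0.6]
grip_width: 91.4
finger_force: 0.0
```

Emit:
step_arm:
  targets: [1,0.95,-0.17,0,0,0,0.164,1,0.95,-0.17,0,0,0,0.164]

```text
time: 20.42
tool_pos: [440.2, 303.2, 191.3]
tcp_rot: [3.141, 0.0, 1.255]
contact_force: [-0.3, -1.0, -0.3]
grip_width: 92.1
finger_force: 0.0
```

Emit:
step_arm:
  targets: [1,0.44,-0.14,0,0,-0.145,0.079,1,0.44,-0.14,0,0,-0.145,0.079,1,0.44,-0.14,0,0,-0.145,0.079,1,0.44,-0.14,0,0,-0.145,0.079,1,0.44,-0.14,0,0,-0.145,0.079]

```text
time: 21.05
tool_pos: [439.3, 347.1, 192.8]
tcp_rot: [3.138, 0.113, 1.192]
contact_force: [-0.2, -0.9, -0.6]
grip_width: 91.5
finger_force: 0.0
```

Run:
```python
from plan import *
o=bot.get_obs(); print(o["tool_pos"],o["tcp_rot"])
# tool-axis offset hypothesis: real = tool_pos - 35.2*toolz
r=Ro.from_euler('xyz',o["tcp_rot"]); tz=r.apply([0,0,1]); print(tz)
# grasp pt(6 ahead) at rail centre
a=np.radians(68.26); rc=np.array([439.8,349.25,111.9])
tgt=rc-6*tz; rep=tgt+35.2*tz; print("world-z hyp",tgt-[0,0,35.2],"tool hyp",rep)
for t in (rep,):
  d=r.inv().apply(t-o["tool_pos"]); print(d)
p,d=cap("scene");W=world("scene",d);Q=W.reshape(-1,3)
# finger tips below palm
c=o["tool_pos"][:2]; e=r.apply([0,1,0])[:2]; n=r.apply([1,0,0])[:2]
s=(Q[:,:2]-c)@e;t=(Q[:,:2]-c)@n
for sg in(1,-1):
    m=(sg*s>40)&(sg*s<68)&(abs(t)<25)&(Q[:,2]>150)&(Q[:,2]<280)
    R=Q[m];o1=np.argsort(R[:,2])[:12]; print(sg,R[o1[::3]].round(0).tolist(), t[m][o1].mean())
```

```text
[439.34363667 347.07060555 192.75671893] [3.13751429 0.11289172 1.19220179]
[-0.037848   -0.10618117 -0.99362623]
world-z hyp [440.02708798 349.88708703  82.66175739] tool hyp [438.6948385  346.14950976  82.88611404]
[ 11.28845243  -0.7081426  109.29267382]
1 [[486.0, 334.0, 201.0], [482.0, 321.0, 210.0], [486.0, 319.0, 213.0], [491.0, 317.0, 214.0]] -2.6118540576011795
-1 [[391.0, 361.0, 202.0], [401.0, 374.0, 204.0], [396.0, 362.0, 205.0], [392.0, 359.0, 207.0]] 1.5675873588358977
```

Emit:
step_arm:
  targets: [1,0.13,0,0.4,0,0,0,1,0.13,0,0.8,0,0,0,1,0.13,0,0.8,0,0,0,1,0.13,0,0.8,0,0,0]

```text
time: 21.6
tool_pos: [441.4, 352.2, 112.9]
tcp_rot: [3.137, 0.112, 1.194]
contact_force: [0.7, 0.3, -0.0]
grip_width: 91.9
finger_force: 0.0
```

Emit:
step_arm:
  targets: [1,0,0,0.29,0,0,0,1,0,0,0.29,0,0,0,0.35,0,0,0.29,0,0,0,0.35,0,0,0.29,0,0,0,0.35,0,0,0.29,0,0,0,0.35,0,0,0.29,0,0,0,0.35,0,0,0.29,0,0,0,0.35,0,0,0.29,0,0,0,0.35,0,0,0.29,0,0,0]

```text
time: 22.72
tool_pos: [439.3, 348.7, 82.3]
tcp_rot: [3.138, 0.114, 1.194]
contact_force: [0.0, 0.6, 0.1]
grip_width: 32.8
finger_force: 0.0
```

Run:
```python
from plan import *
p,d=cap("scene"); cv2.imwrite("pics/s6.png",cv2.resize(p[90:220,310:460],(690,598)))
```

```text
(no output)
```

View pics/s6.png

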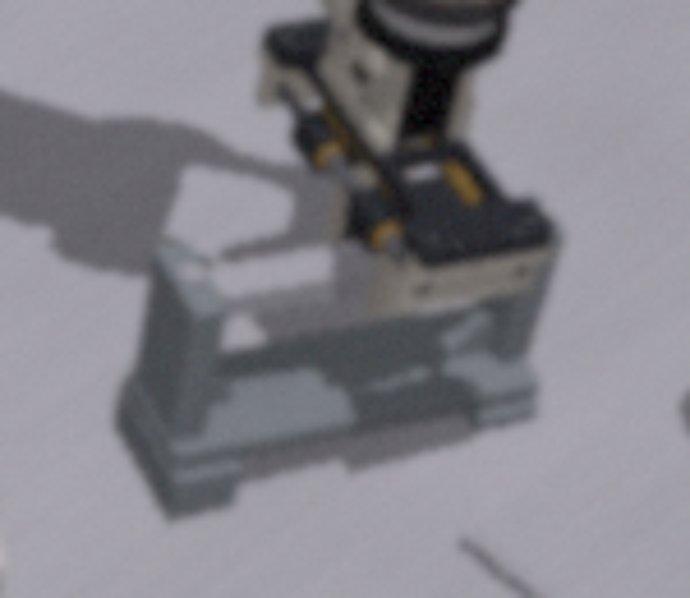

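The gripper sits around mid rail, with the fingers at crop (340,230) either side. I'll close and lift a little.

Emit:
step_arm:
  targets: [0,0,0,0,0,0,0,0,0,0,0,0,0,0,0,0,0,0,0,0,0,0,0,0,0,0,0,0,0,0,0,0,0,0,0]

```text
time: 23.4
tool_pos: [439.2, 348.8, 82.4]
tcp_rot: [3.138, 0.114, 1.194]
contact_force: [-1.6, 0.3, 0.5]
grip_width: 23.5
finger_force: 30.0
```

Emit:
step_arm:
  targets: [0,0,0,-0.1,0,0,0,0,0,0,-0.2,0,0,0,0,0,0,-0.35,0,0,0,0,0,0,-0.5,0,0,0,0,0,0,-0.65,0,0,0,0,0,0,-0.8,0,0,0,0,0,0,-0.95,0,0,0,0,0,0,-0.95,0,0,0]

```text
time: 24.4
tool_pos: [443.7, 359.5, 178.3]
tcp_rot: [3.136, 0.111, 1.194]
contact_force: [1.0, -0.2, -7.9]
grip_width: 24.0
finger_force: 30.0
```

```bash
cat >> plan.py <<'E'
def rail(W,c,ang,zc,half=75,zw=12):
    Q=W.reshape(-1,3);Q=Q[np.isfinite(Q[:,2])]; a=np.radians(ang); c=np.array(c,float)
    for it in range(4):
        e=np.array([np.cos(a),np.sin(a)]);n=np.array([-e[1],e[0]])
        s=(Q[:,:2]-c)@e;t=(Q[:,:2]-c)@n
        m=(abs(s)<half)&(abs(t)<24)&(abs(Q[:,2]-zc)<zw)
        k=np.polyfit(s[m],t[m],1); a+=k[0]; c=c+n*k[1]
    zf=np.polyfit(s[m],Q[m,2],1)
    return c.round(1),np.degrees(a).round(2),zf.round(3),int(m.sum()),Q,s,t
E
python3 - <<'E'
from plan import *
o=bot.get_obs(); print(o["tool_pos"],o["tcp_rot"],o["moment"],o["grip_width"])
p,d=cap("scene");W=world("scene",d)
# ends: post tops
a=o["tcp_rot"][2]; e=np.array([np.cos(a),np.sin(a)]); n=np.array([-e[1],e[0]])
Q=W.reshape(-1,3);Q=Q[np.isfinite(Q[:,2])]; s=(Q[:,:2]-o["tool_pos"][:2])@e; t=(Q[:,:2]-o["tool_pos"][:2])@n
for lo,hi in((-115,-88),(80,115)):
    m=(s>lo)&(s<hi)&(abs(t)<32)&(Q[:,2]>180)&(Q[:,2]<245); print(lo,m.sum(),np.percentile(Q[m,2],[50,80,95]).round(1),np.percentile(s[m],[2,98]).round(1),np.percentile(t[m],[2,98]).round(1))
E
```

```text
[443.7041042  359.45959273 178.28991622] [3.13620246 0.111115   1.19404273] [ 0.37853395 -0.08948612  0.05409253] 23.96517888533091
-115 465 [215.4 229.6 232.2] [-114.3  -92. ] [-30.2  25. ]
80 53 [192.5 204.5 212.6] [ 87.1 109.5] [-21.6 -12.3]
```

Run:
```python
from plan import *
plan([(450,330,180,60,0,0),(577.3,-14.4,170,10.5,0,4)])
```

```text
CALL x2 [0, -0.247, 0.17, 0.001, 0.016, 0.143, 0.187] [[0, -0.124, 0.085, 0.0, 0.008, 0.072, 0.094]]
  ->  [450. 330. 180.] [-3.141 -0.     1.047]
CALL x3 [0, -0.789, 0.95, 0.033, -0.0, 0.0, 0.37] [[0, -0.263, 0.317, 0.011, -0.0, 0.0, 0.123], [0, -0.526, 0.633, 0.022, -0.0, 0.0, 0.247]]
CALL x3 [0, -0.404, 0.95, 0.028, -0.0, 0.0, 0.309] [[0, -0.135, 0.317, 0.009, -0.0, 0.0, 0.103], [0, -0.269, 0.633, 0.019, -0.0, 0.0, 0.206]]
CALL x2 [0, -0.153, 0.95, 0.026, -0.0, 0.0, 0.289] [[0, -0.076, 0.475, 0.013, -0.0, 0.0, 0.144]]
CALL x5 [0, 0.029, 0.441, 0.012, -0.0, 0.0, 0.132] 
  ->  [577.3 -14.4 170. ] [-3.141  0.     0.183]
```

Emit:
step_arm:
  targets: [0,-0.06,0.04,0,0.004,0.036,0.047,0,-0.12,0.085,0,0.008,0.072,0.094,0,-0.19,0.13,0,0.012,0.107,0.14,0,-0.25,0.17,0,0.016,0.143,0.187]

```text
time: 24.95
tool_pos: [449.7, 328.5, 179.7]
tcp_rot: [-3.141, -0.0, 1.044]
contact_force: [-0.4, 0.0, -8.2]
grip_width: 24.0
finger_force: 30.0
```

Emit:
step_arm:
  targets: [0,-0.16,0.19,0,0,0,0.075,0,-0.32,0.38,0.01,0,0,0.15,0,-0.47,0.57,0.02,0,0,0.22,0,-0.63,0.76,0.03,0,0,0.295,0,-0.79,0.95,0.03,0,0,0.37]

```text
time: 25.58
tool_pos: [492.5, 212.3, 176.7]
tcp_rot: [-3.141, 0.0, 0.753]
contact_force: [-0.3, 0.8, -8.2]
grip_width: 23.7
finger_force: 30.0
```

Emit:
step_arm:
  targets: [0,-0.08,0.19,0,0,0,0.06,0,-0.16,0.38,0.01,0,0,0.12,0,-0.24,0.57,0.02,0,0,0.185,0,-0.32,0.76,0.03,0,0,0.25,0,-0.4,0.95,0.03,0,0,0.31]

```text
time: 26.2
tool_pos: [528.6, 115.9, 173.8]
tcp_rot: [-3.141, 0.001, 0.51]
contact_force: [0.3, 0.1, -8.0]
grip_width: 23.6
finger_force: 30.0
```

Emit:
step_arm:
  targets: [0,-0.03,0.19,0,0,0,0.06,0,-0.06,0.38,0.01,0,0,0.115,0,-0.09,0.57,0.02,0,0,0.17,0,-0.12,0.76,0.03,0,0,0.23,0,-0.15,0.95,0.03,0,0,0.29]

```text
time: 26.82
tool_pos: [562.5, 25.7, 170.5]
tcp_rot: [3.141, 0.001, 0.282]
contact_force: [-0.4, -0.7, -8.1]
grip_width: 23.9
finger_force: 30.0
```

Emit:
step_arm:
  targets: [0,0.01,0.15,0,0,0,0.045,0,0.02,0.3,0.01,0,0,0.09,0,0.03,0.44,0.01,0,0,0.13,0,0.03,0.44,0.01,0,0,0.13,0,0.03,0.44,0.01,0,0,0.13,0,0.03,0.44,0.01,0,0,0.13]

```text
time: 27.58
tool_pos: [577.2, -13.8, 169.7]
tcp_rot: [3.141, 0.001, 0.184]
contact_force: [-1.1, 0.3, -8.0]
grip_width: 23.2
finger_force: 30.0
```

```bash
cat >> plan.py <<'E'
def stand_meas(W,zoff,cz=None):
    o=bot.get_obs(); a=o["tcp_rot"][2]; e=np.array([np.cos(a),np.sin(a)]); n=np.array([-e[1],e[0]]); c=o["tool_pos"]
    Q=W.reshape(-1,3);Q=Q[np.isfinite(Q[:,2])]; s=(Q[:,:2]-c[:2])@e; t=(Q[:,:2]-c[:2])@n
    zr=c[2]+zoff  # rail centre true
    out={}
    for nm,lo,hi,dz in(("heel",-125,-80,15),("toe",80,125,15),("railH",-85,-45,8),("railT",45,85,8)):
        m=(s>lo)&(s<hi)&(abs(t)<35)&(abs(Q[:,2]-zr-dz)<5)
        if m.sum()>5: out[nm]=(int(m.sum()),np.median(Q[m,2]).round(1),np.percentile(s[m],[2,50,98]).round(1),np.percentile(t[m],[2,50,98]).round(1))
    return out
E
python3 - <<'E'
from plan import *
o=bot.get_obs(); print(o["tool_pos"],o["tcp_rot"],o["contact_force"],o["moment"],o["grip_width"])
for n in("scene","top"):
    p,d=cap(n,n+"7.png");W=world(n,d); print(n,stand_meas(W,29.5))
E
```

```text
[577.16624765 -13.82154762 169.74475399] [3.14149703e+00 1.24724898e-03 1.84156453e-01] [-1.11039635  0.25660354 -8.00373222] [-0.03851086 -0.00181943  0.00370829] 23.242491295689472
scene {'heel': (129, np.float64(210.8), array([-112.6, -103.4,  -94.8]), array([-26.2,  -2.4,  25.3])), 'toe': (184, np.float64(215.9), array([ 82.6,  96.3, 105.3]), array([-19. ,  -5.1,  15.2])), 'railH': (23, np.float64(204.3), array([-84.1, -79.1, -74.7]), array([-9.9, -1.9,  9.8])), 'railT': (228, np.float64(208.0), array([45.8, 64.5, 82. ]), array([-13.3,  -2.4,  11.7]))}
top {'heel': (15, np.float64(211.4), array([-103.7,  -97.9,  -94.2]), array([-25. , -14.7,  -0.7])), 'toe': (7, np.float64(215.3), array([ 87. ,  94.8, 104.7]), array([10.7, 14.8, 18.2])), 'railH': (117, np.float64(205.1), array([-84. , -63.8, -46.2]), array([-9.6,  1.7, 12.8]))}
```

View pics/scene7.png

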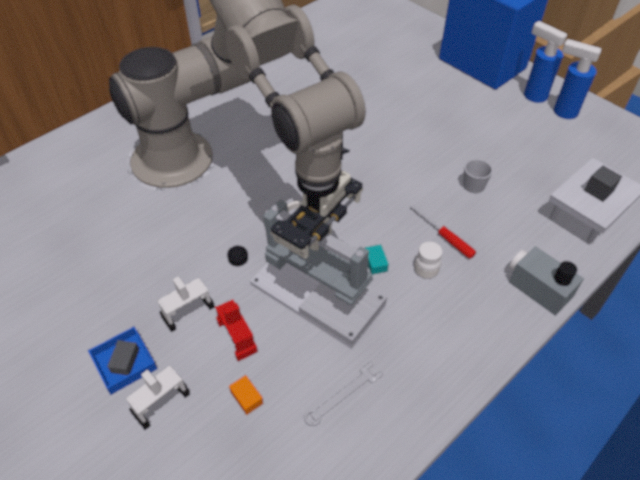

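The stand hangs over the bed, heel over the low land, spacer in the tray at (122,357). It is about 0.024 rad toe-up and 3.7 mm heelward. I'll check the bed pose in the scene view too.

Run:
```python
from plan import *
for f,b in(("scene0.npy",(245,240,395,345)),("top0.npy",(295,175,368,290))):
    W=np.load(f); Q=W[b[1]:b[3],b[0]:b[2]].reshape(-1,3); Q=Q[np.isfinite(Q[:,2])]
    lo=Q[(abs(Q[:,2]-15)<3.5)];hi=Q[abs(Q[:,2]-35)<3.5]
    for ang in(10.2,10.6):
        a=np.radians(ang);e=np.array([np.cos(a),np.sin(a)]);n=np.array([-e[1],e[0]]);c=np.array([577.3,-14.4])
        pr=lambda Q,v:np.percentile((Q[:,:2]-c)@v,[1,99]).round(1)
        print(f,ang,"hi s",pr(hi,e),"t",pr(hi,n),"lo s",pr(lo,e),"t",pr(lo,n))
    print(cv2.minAreaRect(hi[:,:2].astype(np.float32))[2],end=" ")
    # long-edge slope
    for nm,S in(("hi",hi),("lo",lo)):
        s=(S[:,:2]-c)@e;t=(S[:,:2]-c)@n
        bs=np.arange(-125,126,10); 
        for q in(3,97):
            X=[];Y=[]
            for k in bs:
                m=(s>k)&(s<k+10)
                if m.sum()>20 and ((nm=="hi" and 10<k<115) or (nm=="lo" and -120<k<-20)): X.append(k+5);Y.append(np.percentile(t[m],q))
            if len(X)>3:print(nm,q,"dAng",np.degrees(np.polyfit(X,Y,1)[0]).round(2),np.mean(Y).round(1),end="; ")
    print()
p,d=cap("scene");W=world("scene",d)
o=bot.get_obs(); a=o["tcp_rot"][2]; e=np.array([np.cos(a),np.sin(a)]); n=np.array([-e[1],e[0]])
Q=W.reshape(-1,3);Q=Q[np.isfinite(Q[:,2])]; s=(Q[:,:2]-o["tool_pos"][:2])@e; t=(Q[:,:2]-o["tool_pos"][:2])@n
for lo,hi in((-110,-97),(88,102)):
    m=(s>lo)&(s<hi)&(abs(t)<22)&(Q[:,2]>190)&(Q[:,2]<225); print(lo,m.sum(),np.percentile(Q[m,2],[25,50,75,95]).round(1),np.median(t[m]))
```

```text
scene0.npy 10.2 hi s [-72.2 133. ] t [-67.1 144.9] lo s [-136.7  133.1] t [-67.7 130.5]
scene0.npy 10.6 hi s [-72.5 133.1] t [-67.5 144.5] lo s [-136.9  133.2] t [-67.9 130.2]
50.120582580566406 hi 3 dAng 0.38 -64.6; hi 97 dAng -16.35 99.1; lo 3 dAng 0.81 -65.1; lo 97 dAng -0.99 60.0; 
top0.npy 10.2 hi s [  0.3 133.7] t [-63.4  64. ] lo s [-133.7   -0.5] t [-64.5  63.6]
top0.npy 10.6 hi s [  0.5 133.7] t [-63.9  63.4] lo s [-133.6   -0.4] t [-64.  64.]
10.378927230834961 hi 3 dAng 0.53 -60.5; hi 97 dAng 0.09 60.8; lo 3 dAng 1.08 -60.4; lo 97 dAng -1.38 60.7; 
-110 113 [208.2 209.7 211.1 213. ] -0.6116805700930603
88 167 [208.7 215.8 217.2 219.5] -9.36341644256928
```

Emit:
step_arm:
  targets: [0,0.02,0,0.1,0,-0.038,0,0,0.02,0,0.2,0,-0.038,0,0,0.02,0,0.3,0,-0.038,0,0,0.02,0,0.4,0,-0.038,0,0,0.02,0,0.5,0,-0.038,0,0,0.02,0,0.5,0,-0.038,0,0,0.02,0,0.5,0,-0.038,0]

```text
time: 28.6
tool_pos: [579.5, -14.2, 120.0]
tcp_rot: [3.141, 0.03, 0.183]
contact_force: [-0.4, -1.2, -7.6]
grip_width: 23.6
finger_force: 30.0
```

```bash
cat >> plan.py <<'E'
def rel(W,nm,zheel,c=(577.3,-14.4),ang=10.6):
    a=np.radians(ang); e=np.array([np.cos(a),np.sin(a)]); n=np.array([-e[1],e[0]])
    Q=W.reshape(-1,3);Q=Q[np.isfinite(Q[:,2])]; s=(Q[:,:2]-c)@e; t=(Q[:,:2]-c)@n
    for k,lo,hi in(("heel",-120,-82),("toe",82,120)):
        m=(s>lo)&(s<hi)&(abs(t)<40)&(abs(Q[:,2]-zheel)<7)
        print(nm,k,m.sum(),"z",np.percentile(Q[m,2],[25,50,75]).round(1),"s",np.percentile(s[m],[2,98]).round(1),"t",np.percentile(t[m],[2,98]).round(1))
    m=(abs(t)<30)&(abs(s)<88)&(abs(Q[:,2]-zheel+7)<4)
    for k,lo,hi in(("rH",-88,-50),("rT",50,88)):
        mm=m&(s>lo)&(s<hi)
        if mm.sum()>5: print("  ",k,mm.sum(),np.median(Q[mm,2]).round(1),"t",np.percentile(t[mm],[2,50,98]).round(1))
    for k,lo,hi,z in(("bedlo",-140,0,15),("bedhi",0,140,35)):
        m=(s>lo)&(s<hi)&(abs(t)<80)&(abs(Q[:,2]-z)<3.5); print("  ",k,"s",np.percentile(s[m],[1,99]).round(1),"t",np.percentile(t[m],[1,99]).round(1))
E
python3 - <<'E'
from plan import *
o=bot.get_obs(); print(o["tool_pos"],o["tcp_rot"])
for n in("scene","top"):
    p,d=cap(n);rel(world(n,d),n,164.5)
E
```

```text
[579.54278983 -14.17942183 120.03603343] [3.14097723 0.03029487 0.18324678]
scene heel 224 z [160.9 162.4 164.3] s [-110.3  -90.9] t [-27.2  25.4]
scene toe 184 z [161.4 163.7 165.5] s [ 84.6 108.3] t [-18.6  15.5]
   rH 103 156.3 t [-13.5  -0.8  10.4]
   rT 197 156.9 t [-13.8  -2.1  10.9]
   bedlo s [-136.8  -10.3] t [-67.3  -9.9]
   bedhi s [  2.2 133.6] t [-68.   60.7]Traceback (most recent call last):
  File "<stdin>", line 4, in <module>
  File "plan.py", line 50, in rel
    print(nm,k,m.sum(),"z",np.percentile(Q[m,2],[25,50,75]).round(1),"s",np.percentile(s[m],[2,98]).round(1),"t",np.percentile(t[m],[2,98]).round(1))
                           ~~~~~~~~~~~~~^^^^^^^^^^^^^^^^^^^
    return _quantile_unchecked(
        a, q, axis, out, overwrite_input, method, keepdims, weights)
    return _ureduce(a,
                    func=_quantile_ureduce_func,
    ...<5 lines>...
                    overwrite_input=overwrite_input,
                    method=method)
    r = func(a, **kwargs)
    result = _quantile(arr,
                       quantiles=q,
    ...<2 lines>...
                       out=out,
                       weights=wgt)
    slices_having_nans = np.isnan(arr[-1, ...])
                                  ~~~^^^^^^^^^
IndexError: index -1 is out of bounds for axis 0 with size 0
```

Emit:
step_arm:
  targets: [0,0,0.006,0.05,0,0,-0.006,0,0,0.006,0.1,0,0,-0.006,0,0,0.006,0.1,0,0,-0.006]

```text
time: 29.08
tool_pos: [578.6, -14.7, 109.0]
tcp_rot: [-3.141, 0.032, 0.188]
contact_force: [-1.4, -0.7, -7.4]
grip_width: 23.9
finger_force: 30.0
```

Emit:
step_arm:
  targets: [0,0,0,0.02,0,0,0,0,0,0,0.02,0,0,0,0,0,0,0.02,0,0,0]

```text
time: 29.45
tool_pos: [579.1, -14.8, 107.8]
tcp_rot: [3.141, 0.031, 0.188]
contact_force: [-0.0, 0.5, -7.6]
grip_width: 23.7
finger_force: 30.0
```

Emit:
step_arm:
  targets: [0,0,0,0.01,0,0,0,0,0,0,0.01,0,0,0,0,0,0,0.01,0,0,0]

```text
time: 29.82
tool_pos: [579.2, -14.8, 106.9]
tcp_rot: [3.141, 0.031, 0.188]
contact_force: [1.0, 0.2, -6.6]
grip_width: 23.9
finger_force: 30.0
```

Emit:
step_arm:
  targets: [0,0,0,0.01,0,0,0,0,0,0,0.01,0,0,0,0,0,0,0.01,0,0,0]

```text
time: 30.2
tool_pos: [579.5, -14.6, 106.5]
tcp_rot: [3.141, 0.029, 0.188]
contact_force: [0.4, 2.8, 0.9]
grip_width: 23.8
finger_force: 30.0
```

Emit:
step_arm:
  targets: [0,0,0,0.006,0,0,0,0,0,0,0.006,0,0,0]

```text
time: 30.45
tool_pos: [579.5, -14.6, 106.5]
tcp_rot: [3.141, 0.029, 0.188]
contact_force: [-2.0, 2.3, 6.4]
grip_width: 23.8
finger_force: 30.0
```

Run:
```python
from plan import *
o=bot.get_obs(); print(o["tool_pos"],o["tcp_rot"],o["contact_force"],o["moment"])
p,d=cap("scene");rel(world("scene",d),"scene",150)
```

```text
[579.50608031 -14.5604583  106.45015591] [3.14101289 0.02896867 0.18812413] [-1.98981559  2.25397823  6.41826406] [0.20079984 0.34906398 0.00870526]
scene heel 261 z [146.9 149.4 151.1] s [-110.4  -83.9] t [-28.7  25.6]
scene toe 192 z [147.4 149.5 151. ] s [ 83.5 108.7] t [-19.7  15.1]
   rH 109 143.2 t [-13.9  -2.1  10.7]
   rT 200 142.6 t [-14.5  -2.4  11.2]
   bedlo s [-136.8   -9.9] t [-67.8 -15.9]
   bedhi s [  2.2 133.4] t [-67.9  61.8]
```

Emit:
step_arm:
  targets: [0,0,0,-0.006,0,0,0,0,0,0,-0.006,0,0,0,0.5,0,0,-0.006,0,0,0,0.5,0,0,-0.006,0,0,0,0.5,0,0,-0.006,0,0,0,0.5,0,0,-0.006,0,0,0,0.5,0,0,-0.006,0,0,0,0.5,0,0,-0.2,0,0,0,0.5,0,0,-0.5,0,0,0,0.5,0,0,-0.9,0,0,0,0.5,0,0,-0.9,0,0,0,0,0,0,-0.9,0,0,0]

```text
time: 32.0
tool_pos: [581.3, -14.2, 194.5]
tcp_rot: [-3.142, 0.032, 0.188]
contact_force: [-0.2, -0.0, -0.5]
grip_width: 40.3
finger_force: 0.0
```

Run:
```python
from plan import *
for n in("scene","top"):
    p,d=cap(n,n+"8.png");
    try: rel(world(n,d),n,150)
    except Exception as ex: print(n,"occl")
plan([(479,-32.8,170,10.6,0,4),(479,-32.8,143,10.6,0,3)])
```

```text
scene heel 104 z [146.8 148.9 150.4] s [-110.4  -84. ] t [-28.6  -3.6]
scene toe 186 z [147.4 149.4 150.9] s [ 83.9 108.1] t [-19.   15.8]
   rH 49 142.5 t [-14.4 -11.4  -7. ]
   rT 192 142.8 t [-12.8  -1.3  11.6]
   bedlo s [-136.8   -9.8] t [-67.6 -14. ]
   bedhi s [  2.6 133.7] t [-67.1  61.2]
top occl
CALL x2 [0, -0.95, -0.007, 0.252, -0.001, 0.039, 0.004] [[0, -0.475, -0.004, 0.126, -0.0, 0.02, 0.002]]
CALL x5 [0, -0.078, -0.0, 0.018, 0.0, 0.003, -0.0] 
  ->  [479.  -32.8 170. ] [3.141 0.    0.185]
CALL x4 [0, -0.0, -0.0, 0.27, 0.0, 0.0, -0.0] 
  ->  [479.  -32.8 143. ] [3.141 0.    0.185]
```

Emit:
step_arm:
  targets: [0,-0.5,0,0.1,0,0.039,0,0,-0.99,-0.01,0.2,0,0.039,0,0,-1,-0.01,0.24,0,0.039,0,0,-1,-0.01,0.24,0,0.039,0,0,-1,-0.01,0.24,0,0.039,0]

```text
time: 32.72
tool_pos: [483.9, -32.1, 174.2]
tcp_rot: [3.141, -0.001, 0.188]
contact_force: [-0.7, -0.9, 0.2]
grip_width: 0.4
finger_force: 0.0
```

Emit:
step_arm:
  targets: [0,-0.03,0,0.15,0,0,0,0,-0.03,0,0.28,0,0,0,0,-0.03,0,0.28,0,0,0,0,-0.03,0,0.28,0,0,0]

```text
time: 33.22
tool_pos: [480.1, -32.7, 146.4]
tcp_rot: [3.141, -0.0, 0.188]
contact_force: [-0.0, -0.1, -0.4]
grip_width: 0.5
finger_force: 0.0
```

Run:
```python
from plan import *
o=bot.get_obs(); print(o["tool_pos"],o["tcp_rot"],o["contact_force"])
p,d=cap("scene"); cv2.imwrite("pics/s9.png",cv2.resize(p[170:330,230:400],(637,600)))
```

```text
[480.13496144 -32.67905025 146.3926675 ] [ 3.14123188e+00 -8.33847502e-05  1.88097211e-01] [-0.00093059 -0.12772871 -0.41232877]
```

View pics/s9.png

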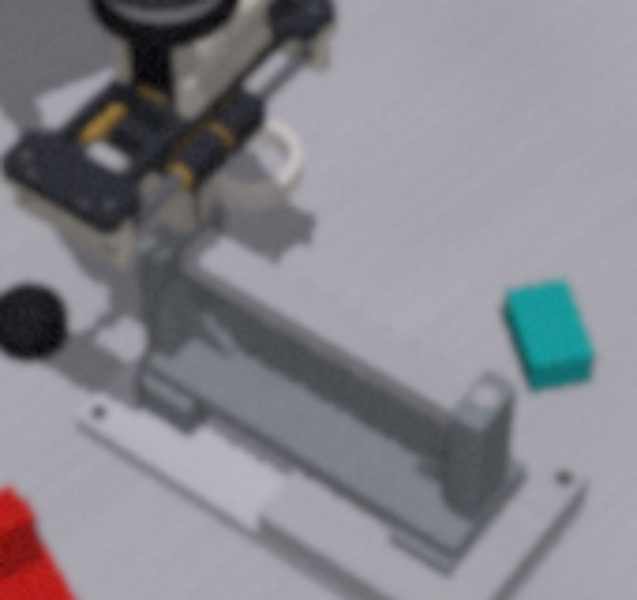

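The stand is seated level on both lands, and the closed tips are over the heel post at crop (170,230). Now I press.

Emit:
step_arm:
  targets: [0,0,0,0.03,0,0,0,0,0,0,0.05,0,0,0,0,0,0,0.05,0,0,0]

```text
time: 33.65
tool_pos: [479.5, -32.7, 141.1]
tcp_rot: [3.141, 0.001, 0.188]
contact_force: [-0.1, -0.1, 0.5]
grip_width: 0.5
finger_force: 0.0
```

Emit:
step_arm:
  targets: [0,0,0,0.01,0,0,0,0,0,0,0.01,0,0,0]

```text
time: 33.9
tool_pos: [479.6, -32.7, 140.2]
tcp_rot: [3.141, 0.0, 0.188]
contact_force: [-0.3, -1.0, 0.3]
grip_width: 0.5
finger_force: 0.0
```

Emit:
step_arm:
  targets: [0,0,0,0.008,0,0,0,0,0,0,0.008,0,0,0]

```text
time: 34.15
tool_pos: [479.7, -32.7, 139.7]
tcp_rot: [3.141, -0.0, 0.188]
contact_force: [-1.2, 0.7, 3.1]
grip_width: 0.4
finger_force: 1.7
```

Emit:
step_arm:
  targets: [0,0,0,0.003,0,0,0,0,0,0,0.003,0,0,0,0,0,0,0.003,0,0,0,0,0,0,0.003,0,0,0,0,0,0,0.003,0,0,0,0,0,0,0.003,0,0,0,0,0,0,0.003,0,0,0,0,0,0,0.003,0,0,0,0,0,0,0.003,0,0,0]

```text
time: 35.28
tool_pos: [479.7, -32.7, 139.7]
tcp_rot: [3.141, -0.0, 0.188]
contact_force: [-2.2, 0.5, 6.1]
grip_width: 0.5
finger_force: 3.2
```

Emit:
step_arm:
  targets: [0,0,0,-0.1,0,0,0,0,0,0,-0.4,0,0,0,0,0,0,-0.4,0,0,0]

```text
time: 35.65
tool_pos: [481.1, -32.9, 181.2]
tcp_rot: [3.139, -0.004, 0.188]
contact_force: [0.2, 0.1, 0.0]
grip_width: 0.6
finger_force: 0.0
```

Run:
```python
from plan import *
plan([(676,4.0,180,10.6,0,4),(676,4.0,142,10.6,0,3)])
```

```text
CALL x2 [0, 0.95, 0.001, 0.01, 0.001, -0.002, 0.002] [[0, 0.475, 0.0, 0.005, 0.0, -0.001, 0.001]]
CALL x2 [0, 0.95, -0.001, 0.008, 0.002, -0.003, 0.002] [[0, 0.475, -0.0, 0.004, 0.001, -0.002, 0.001]]
CALL x5 [0, 0.084, -0.0, 0.0, -0.0, -0.0, -0.0] 
  ->  [676.   4. 180.] [-3.141 -0.     0.185]
CALL x4 [0, -0.0, -0.0, 0.38, -0.0, -0.0, -0.0] 
  ->  [676.   4. 142.] [-3.141 -0.     0.185]
```

Emit:
step_arm:
  targets: [0,0.5,0,0,0,0,0,0,1,0,0,0,0,0,0,1,0,0,0,0,0]

```text
time: 36.02
tool_pos: [579.7, -13.4, 177.3]
tcp_rot: [-3.141, 0.001, 0.189]
contact_force: [-0.2, 0.3, -0.2]
grip_width: 0.4
finger_force: 0.0
```

Emit:
step_arm:
  targets: [0,0.5,0,0,0,0,0,0,1,0,0,0,0,0,0,1,0,0,0,0,0,0,1,0,0,0,0,0,0,1,0,0.2,0,0,0,0,1,0,0.38,0,0,0,0,1,0,0.38,0,0,0,0,1,0,0.38,0,0,0]

```text
time: 37.02
tool_pos: [675.4, 4.4, 141.9]
tcp_rot: [3.141, 0.0, 0.188]
contact_force: [-0.2, -0.4, 0.4]
grip_width: 0.6
finger_force: 0.0
```

Emit:
step_arm:
  targets: [0,0,0,0.012,0,0,0,0,0,0,0.012,0,0,0]

```text
time: 37.28
tool_pos: [675.9, 4.7, 140.0]
tcp_rot: [3.141, 0.0, 0.188]
contact_force: [-0.2, -0.2, 0.3]
grip_width: 0.5
finger_force: 0.0
```

Emit:
step_arm:
  targets: [0,0,0,0.006,0,0,0,0,0,0,0.006,0,0,0]

```text
time: 37.52
tool_pos: [676.1, 4.7, 139.7]
tcp_rot: [3.141, 0.0, 0.188]
contact_force: [-2.7, -0.5, 3.9]
grip_width: 0.6
finger_force: 2.1
```

Emit:
step_arm:
  targets: [0,0,0,0.002,0,0,0,0,0,0,0.002,0,0,0,0,0,0,0.002,0,0,0,0,0,0,0.002,0,0,0,0,0,0,0.002,0,0,0,0,0,0,0.002,0,0,0,0,0,0,0.002,0,0,0,0,0,0,0.002,0,0,0,0,0,0,0.002,0,0,0]

```text
time: 38.65
tool_pos: [676.1, 4.7, 139.7]
tcp_rot: [3.141, -0.0, 0.188]
contact_force: [-2.0, -0.4, 5.8]
grip_width: -0.1
finger_force: 2.8
```

Emit:
step_arm:
  targets: [0,0,0,-0.1,0,0,0,0,0,0,-0.5,0,0,0,0,0,0,-0.95,0,0,0,0,0,0,-0.95,0,0,0]

```text
time: 39.15
tool_pos: [678.2, 4.6, 239.1]
tcp_rot: [3.139, -0.009, 0.188]
contact_force: [-0.0, -0.2, -0.2]
grip_width: 0.1
finger_force: 0.0
```

```bash
cat >> plan.py <<'E'
def frames():
    p,d=cap("top"); W=world("top",d); q=cv2.cvtColor(p,cv2.COLOR_BGR2HSV)
    Q=W.reshape(-1,3); hs=q.reshape(-1,3)
    m=np.isfinite(Q[:,2])&(Q[:,2]>98)&(Q[:,2]<118)&(hs[:,1]<60)&(hs[:,2]>110)&(Q[:,1]<-130)&(Q[:,0]<800)
    M=m.reshape(480,640).astype(np.uint8); n,l,st,c=cv2.connectedComponentsWithStats(M)
    for i in range(1,n):
        if st[i,4]<25: continue
        u,v=c[i]; S=Q[l.reshape(-1)==i]; r=cv2.minAreaRect(S[:,:2].astype(np.float32))
        b=Q[(np.hypot(*(Q[:,:2]-r[0]).T)<62)&(abs(Q[:,2]-64)<8)]; rb=cv2.minAreaRect(b[:,:2].astype(np.float32))
        print("lug px",c[i].round(),"xy",np.round(r[0],1),np.round(r[1],1),round(r[2],1),"| crown",np.round(rb[0],1),np.round(rb[1],1),round(rb[2],1))
E
python3 - <<'E'
from plan import *
frames(); print(bot.get_obs()["tool_pos"])
p,d=cap("scene","scene10.png"); rel(world("scene",d),"scene",150)
E
```

```text
lug px [477. 236.] xy [ 557. -404.] [15.5 28.3] 89.2 | crown [ 557.1 -404. ] [37.7 99.4] 0.4
lug px [419. 285.] xy [ 422.5 -246.2] [15.1 29.5] 83.8 | crown [ 423.  -245.4] [96.9 39.9] 83.5
[677.0394926    4.69454687 236.25742891]
scene heel 255 z [147.  149.5 150.9] s [-111.4  -85.1] t [-29.1  25.3]
scene toe 187 z [147.1 149.1 150.6] s [ 86.  108.6] t [-18.1  16.2]
   rH 176 142.8 t [-13.   -2.2  11.3]
   rT 193 142.7 t [-13.4  -1.6  11.8]
   bedlo s [-136.7   -9.7] t [-67.9 -15.4]
   bedhi s [  2.1 133.5] t [-67.8  61.4]
```

Both frames are unmoved and the stand does not rock (it stays level). Next is frame 1 at (423,-246).

Run:
```python
from plan import *
plan([(422.8,-245.8,150,-6.5,1,4),(422.8,-245.8,66,-6.5,1,3)])
```

```text
CALL x3 [1, -0.95, 0.638, 0.271, 0.0, -0.0, 0.123] [[1, -0.317, 0.213, 0.09, 0.0, -0.0, 0.041], [1, -0.633, 0.425, 0.181, 0.0, -0.0, 0.082]]
CALL x3 [1, -0.95, 0.781, 0.291, 0.0, -0.0, 0.133] [[1, -0.317, 0.26, 0.097, 0.0, -0.0, 0.044], [1, -0.633, 0.521, 0.194, 0.0, -0.0, 0.089]]
CALL x7 [1, -0.835, 0.848, 0.281, 0.0, -0.001, 0.128] [[1, -0.278, 0.283, 0.094, 0.0, -0.0, 0.043], [1, -0.557, 0.565, 0.187, 0.0, -0.001, 0.085]]
  ->  [ 422.8 -245.8  150. ] [ 3.141  0.    -0.114]
CALL x5 [1, 0.0, -0.001, 0.84, 0.0, 0.0, -0.0] [[1, 0.0, -0.0, 0.42, 0.0, 0.0, -0.0]]
  ->  [ 422.8 -245.8   66. ] [ 3.141  0.    -0.114]
```

Emit:
step_arm:
  targets: [0.6,-0.95,0.64,0,0,0,0.123,0.6,-0.95,0.64,0,0,0,0.123,0.6,-0.95,0.64,0,0,0,0.123]

```text
time: 39.62
tool_pos: [592.0, -78.0, 232.8]
tcp_rot: [-3.141, 0.004, 0.088]
contact_force: [-0.5, 0.2, 0.4]
grip_width: 25.8
finger_force: 0.0
```

Emit:
step_arm:
  targets: [0.6,-0.95,0.78,0.4,0,0,0.133,0.6,-0.95,0.78,0.4,0,0,0.133,0.6,-0.95,0.78,0.4,0,0,0.133]

```text
time: 40.0
tool_pos: [504.3, -163.3, 191.7]
tcp_rot: [-3.14, 0.006, -0.016]
contact_force: [-0.1, -0.1, 0.8]
grip_width: 53.4
finger_force: 0.0
```

Emit:
step_arm:
  targets: [0.6,-0.835,0.85,0.44,0,0,0.128,0.6,-0.835,0.85,0.44,0,0,0.128,0.6,-0.835,0.85,0.44,0,0,0.128,0.6,-0.835,0.85,0.44,0,0,0.128,0.6,-0.835,0.85,0.44,0,0,0.128,0.6,-0.835,0.85,0.44,0,0,0.128]

```text
time: 40.75
tool_pos: [423.7, -245.4, 150.5]
tcp_rot: [3.141, -0.001, -0.112]
contact_force: [0.4, 1.2, -0.1]
grip_width: 55.0
finger_force: 0.0
```

Run:
```python
from plan import *
p,d=cap("scene");W=world("scene",d); print("lug",rect(W,(150,260,230,330),85,118))
plan([(422.8,-245.8,66,-6.5,0.6,3)])
```

```text
lug (231, [476.3, -235.8], [142.6, 22.8], 13.6, 'medz', 109.8, 'mean', [459.8, -240.6, 105.3])
CALL x5 [0.6, -0.007, 0.003, 0.844, 0.001, -0.001, 0.002] [[0.6, -0.004, 0.002, 0.422, 0.0, -0.0, 0.001]]
  ->  [ 422.8 -245.8   66. ] [-3.141  0.    -0.113]
```

Emit:
step_arm:
  targets: [0.6,0,0,0.3,0,0,0,0.6,0,0,0.6,0,0,0,0.6,0,0,0.845,0,0,0,0.6,0,0,0.845,0,0,0,0,0,0,0.845,0,0,0,0,0,0,0.845,0,0,0,0,0,0,0.845,0,0,0,0,0,0,0.845,0,0,0,0,0,0,0.845,0,0,0,0,0,0,0.845,0,0,0,0,0,0,0.845,0,0,0,0,0,0,0.845,0,0,0]

```text
time: 42.3
tool_pos: [422.7, -246.3, 65.8]
tcp_rot: [3.141, -0.0, -0.114]
contact_force: [-0.2, 0.5, 2.1]
grip_width: 13.8
finger_force: 30.0
```

Emit:
step_arm:
  targets: [0,0,0,-0.2,0,0,0,0,0,0,-0.5,0,0,0,0,0,0,-0.9,0,0,0,0,0,0,-0.9,0,0,0]

```text
time: 42.8
tool_pos: [424.0, -247.1, 158.1]
tcp_rot: [3.138, -0.005, -0.113]
contact_force: [0.9, -0.7, -1.5]
grip_width: 14.2
finger_force: 30.0
```

Emit:
step_arm:
  targets: [0,0,0,-0.4,0,0,0,0,0,0,-0.85,0,0,0,0,0,0,-0.85,0,0,0,0,0,0,-0.85,0,0,0]

```text
time: 43.3
tool_pos: [422.1, -245.6, 239.1]
tcp_rot: [-3.14, 0.002, -0.114]
contact_force: [0.4, 0.2, -1.0]
grip_width: 14.1
finger_force: 30.0
```

Run:
```python
from plan import *
o=bot.get_obs(); print(o["tool_pos"],o["contact_force"],o["grip_width"])
a=np.radians(10.7)
for s in(-40,40): print(577.3+s*np.cos(a),-14.4+s*np.sin(a))
x,y=577.6-40*np.cos(a),-14.6-40*np.sin(a)
plan([(x,y,240,10.7,0,4)])
```

```text
[ 422.0551197  -245.58407639  239.12432924] [ 0.4167462   0.20566335 -1.00208324] 14.086613875920126
537.9954881382554 -21.826664615423088
616.6045118617445 -6.973335384576913
CALL x3 [0, 0.364, -0.95, -0.003, -0.001, 0.001, -0.154] [[0, 0.121, -0.317, -0.001, -0.0, 0.0, -0.051], [0, 0.243, -0.633, -0.002, -0.001, 0.001, -0.103]]
CALL x3 [0, 0.503, -0.95, -0.004, -0.001, 0.001, -0.163] [[0, 0.168, -0.317, -0.001, -0.0, 0.0, -0.054], [0, 0.335, -0.633, -0.003, -0.001, 0.001, -0.109]]
CALL x5 [0, 0.247, -0.349, -0.002, 0.0, 0.001, -0.065] 
  ->  [538.3 -22.  240. ] [ 3.142 -0.     0.186]
```

Emit:
step_arm:
  targets: [0,0.09,-0.24,0,0,0,-0.038,0,0.18,-0.475,0,0,0,-0.077,0,0.27,-0.71,0,0,0,-0.115,0,0.364,-0.95,0,0,0,-0.154]

```text
time: 43.8
tool_pos: [469.0, -154.7, 238.4]
tcp_rot: [-3.14, 0.004, 0.008]
contact_force: [-0.0, -0.3, -0.6]
grip_width: 13.9
finger_force: 30.0
```

Emit:
step_arm:
  targets: [0,0.125,-0.24,0,0,0,-0.04,0,0.25,-0.475,0,0,0,-0.08,0,0.38,-0.71,0,0,0,-0.12,0,0.503,-0.95,0,0,0,-0.163]

```text
time: 44.3
tool_pos: [518.6, -59.5, 238.2]
tcp_rot: [-3.14, 0.004, 0.136]
contact_force: [-0.8, -0.2, -0.4]
grip_width: 14.0
finger_force: 30.0
```

Emit:
step_arm:
  targets: [0,0.125,-0.17,0,0,0,-0.03,0,0.247,-0.349,0,0,0,-0.065,0,0.247,-0.349,0,0,0,-0.065,0,0.247,-0.349,0,0,0,-0.065,0,0.247,-0.349,0,0,0,-0.065]

```text
time: 44.92
tool_pos: [538.5, -23.3, 240.1]
tcp_rot: [3.142, 0.001, 0.185]
contact_force: [-0.5, 0.2, -1.4]
grip_width: 13.8
finger_force: 30.0
```

Run:
```python
from plan import *
o=bot.get_obs(); print(o["tool_pos"],o["tcp_rot"],o["grip_width"])
for n in ("scene",):
    p,d=cap(n); W=world(n,d)
    a=np.radians(10.7); e=np.array([np.cos(a),np.sin(a)]); nn=np.array([-e[1],e[0]]); Q=W.reshape(-1,3);Q=Q[np.isfinite(Q[:,2])]
    s=(Q[:,:2]-o["tool_pos"][:2])@e;t=(Q[:,:2]-o["tool_pos"][:2])@nn
    m=(abs(s)<45)&(abs(t)<70)&(Q[:,2]>155)&(Q[:,2]<250); h,b=np.histogram(Q[m,2],bins=np.arange(155,251,5)); print(list(zip(b.tolist(),h.tolist())))
    for lo,hi in((160,185),(185,205),(226,240)):
        mm=m&(Q[:,2]>lo)&(Q[:,2]<hi); print(lo,np.percentile(s[mm],[2,98]).round(1),np.percentile(t[mm],[2,98]).round(1))
    cv2.imwrite("pics/s11.png",cv2.resize(p[130:350,220:420],(545,600)))
```

```text
[538.52643752 -23.25356038 240.06729387] [3.14155246e+00 1.29175634e-03 1.85342414e-01] 13.822753863138812
[(155, 0), (160, 0), (165, 0), (170, 10), (175, 44), (180, 61), (185, 63), (190, 55), (195, 93), (200, 89), (205, 36), (210, 42), (215, 40), (220, 37), (225, 38), (230, 56), (235, 172), (240, 350), (245, 21)]
160 [-21.2  22.3] [-54.   49.8]
185 [-21.7  22.7] [-54.5  48.8]
226 [-18.7  19.7] [-49.   46.6]
```

View pics/s11.png

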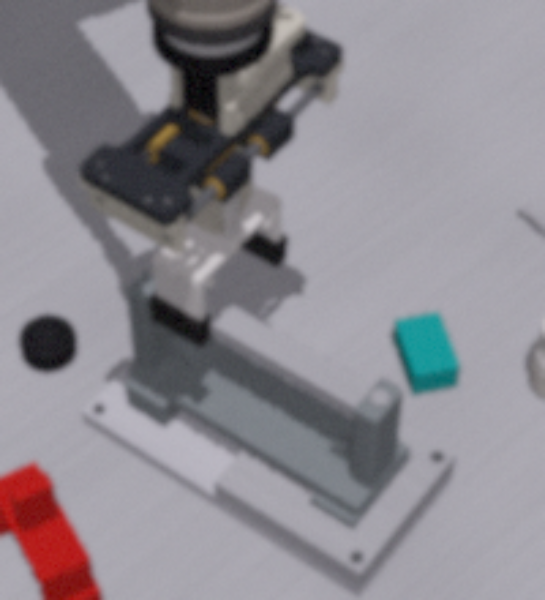

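The frame hangs upright, straddling the line of the rail near the heel side. I'll lower it with a 2 mm lateral correction.

Emit:
step_arm:
  targets: [0,0,-0.02,0.2,0,0,0,0,0,-0.02,0.4,0,0,0,0,0,-0.02,0.6,0,0,0,0,0,-0.02,0.8,0,0,0,0,0,-0.02,0.88,0,0,0,0,0,-0.02,0.88,0,0,0,0,0,-0.02,0.88,0,0,0]

```text
time: 45.85
tool_pos: [539.1, -20.9, 153.4]
tcp_rot: [3.141, -0.001, 0.186]
contact_force: [1.5, -0.6, -1.0]
grip_width: 13.5
finger_force: 30.0
```

Emit:
step_arm:
  targets: [0,0,0,0.015,0,0,0,0,0,0,0.025,0,0,0,0,0,0,0.025,0,0,0]

```text
time: 46.22
tool_pos: [538.6, -20.6, 150.1]
tcp_rot: [3.141, 0.0, 0.187]
contact_force: [0.3, 0.1, -0.8]
grip_width: 14.1
finger_force: 30.0
```

Emit:
step_arm:
  targets: [0,0,0,0.01,0,0,0,0,0,0,0.01,0,0,0]

```text
time: 46.48
tool_pos: [538.5, -20.6, 149.0]
tcp_rot: [3.141, 0.0, 0.186]
contact_force: [-0.1, 0.1, -0.5]
grip_width: 14.0
finger_force: 30.0
```

Emit:
step_arm:
  targets: [0,0,0,0.006,0,0,0,0,0,0,0.01,0,0,0,0,0,0,0.01,0,0,0]

```text
time: 46.85
tool_pos: [538.6, -20.7, 148.0]
tcp_rot: [3.141, 0.0, 0.186]
contact_force: [1.5, -0.7, -1.9]
grip_width: 13.9
finger_force: 30.0
```

Emit:
step_arm:
  targets: [0,0,0,0.004,0,0,0,0,0,0,0.004,0,0,0]

```text
time: 47.1
tool_pos: [538.6, -20.7, 147.8]
tcp_rot: [3.141, 0.0, 0.186]
contact_force: [-0.6, -1.4, 0.9]
grip_width: 13.8
finger_force: 30.0
```

Emit:
step_arm:
  targets: [0.5,0,0,0,0,0,0,0.5,0,0,0,0,0,0,0.5,0,0,0,0,0,0,0.5,0,0,0,0,0,0,0.5,0,0,0,0,0,0,0.5,0,0,-0.2,0,0,0,0.5,0,0,-0.6,0,0,0,0.5,0,0,-0.95,0,0,0,0.5,0,0,-0.95,0,0,0]

```text
time: 48.22
tool_pos: [540.0, -20.8, 245.6]
tcp_rot: [3.139, -0.005, 0.187]
contact_force: [-0.5, 1.2, -0.7]
grip_width: 45.9
finger_force: 0.0
```

Run:
```python
from plan import *
frames()
plan([(557,-404,150,0.3,.5,4)])
p,d=cap("scene");W=world("scene",d); a=np.radians(10.7); e=np.array([np.cos(a),np.sin(a)]); nn=np.array([-e[1],e[0]]); Q=W.reshape(-1,3);Q=Q[np.isfinite(Q[:,2])]
s=(Q[:,:2]-[577.3,-14.4])@e;t=(Q[:,:2]-[577.3,-14.4])@nn
m=(abs(s+40)<45)&(abs(t)<70)
for lo,hi in((84,100),(144.5,152),(180,196)):
    mm=m&(Q[:,2]>lo)&(Q[:,2]<hi); print(lo,mm.sum(),np.percentile(s[mm],[2,98]).round(1),np.percentile(t[mm],[2,98]).round(1),np.median(Q[mm,2]))
```

```text
lug px [477. 236.] xy [ 557.2 -404. ] [28.6 15.7] 3.4 | crown [ 557.3 -403.7] [37.3 97.7] 0.6
CALL x2 [0.5, -0.134, 0.95, 0.235, 0.0, -0.001, 0.058] [[0.5, -0.067, 0.475, 0.118, 0.0, -0.0, 0.029]]
CALL x2 [0.5, -0.09, 0.95, 0.234, 0.0, -0.001, 0.057] [[0.5, -0.045, 0.475, 0.117, 0.0, -0.0, 0.028]]
CALL x2 [0.5, -0.047, 0.95, 0.233, 0.001, -0.0, 0.057] [[0.5, -0.024, 0.475, 0.116, 0.0, -0.0, 0.028]]
CALL x2 [0.5, -0.005, 0.95, 0.232, 0.0, -0.001, 0.057] [[0.5, -0.002, 0.475, 0.116, 0.0, -0.0, 0.028]]
CALL x5 [0.5, 0.001, 0.022, 0.005, 0.0, 0.0, 0.002] 
  ->  [ 557. -404.  150.] [3.141 0.    0.005]
84 107 [-62.6 -17.4] [-53.   52.2] 92.79476081953203
144.5 606 [-72.2  -9.2] [-47.4  47.3] 148.47826764006004
180 133 [-53.9 -25.4] [-7.6  7.7] 191.71036243071285
```

Emit:
step_arm:
  targets: [0.6,-0.13,0.95,0,0,0,0.058,0.6,-0.13,0.95,0,0,0,0.058]

```text
time: 48.58
tool_pos: [542.8, -118.1, 241.0]
tcp_rot: [-3.141, 0.003, 0.14]
contact_force: [0.6, 0.3, -0.7]
grip_width: 54.7
finger_force: 0.0
```

Emit:
step_arm:
  targets: [0.6,-0.09,0.95,0.2,0,0,0.057,0.6,-0.09,0.95,0.2,0,0,0.057]

```text
time: 48.82
tool_pos: [546.8, -213.9, 220.2]
tcp_rot: [-3.14, 0.003, 0.094]
contact_force: [0.5, -0.5, -0.3]
grip_width: 55.1
finger_force: 0.0
```

Emit:
step_arm:
  targets: [0.6,-0.05,0.95,0.3,0,0,0.057,0.6,-0.05,0.95,0.3,0,0,0.057]

```text
time: 49.08
tool_pos: [550.7, -308.8, 189.7]
tcp_rot: [-3.14, 0.004, 0.049]
contact_force: [-0.8, 0.8, -0.1]
grip_width: 55.2
finger_force: 0.0
```

Emit:
step_arm:
  targets: [0.6,0,0.97,0.44,0,0,0.058,0.6,0,0.97,0.44,0,0,0.058,0.6,0,0.97,0.44,0,0,0.058,0.6,0,0.97,0.44,0,0,0.058,0.6,0,0.97,0.44,0,0,0.058]

```text
time: 49.7
tool_pos: [557.4, -402.4, 149.3]
tcp_rot: [3.141, -0.0, 0.007]
contact_force: [0.1, 0.5, 0.2]
grip_width: 55.3
finger_force: 0.0
```

Run:
```python
from plan import *
p,d=cap("scene");W=world("scene",d); print("lug",rect(W,(135,360,170,395),98,115))
plan([(557.1,-404,66,0.5,.6,4)])
```

```text
lug (146, [556.1, -406.2], [14.1, 31.1], 89.9, 'medz', 111.4, 'mean', [558.1, -406.5, 110.5])
CALL x6 [0.6, -0.005, 0.014, 0.836, 0.001, -0.001, -0.002] [[0.6, -0.002, 0.007, 0.418, 0.0, -0.0, -0.001]]
  ->  [ 557.1 -404.    66. ] [-3.142  0.     0.009]
```

Emit:
step_arm:
  targets: [0.6,0,0.016,0.3,0,0,0,0.6,0,0.016,0.6,0,0,0,0.6,0,0.016,0.835,0,0,0,0.6,0,0.016,0.835,0,0,0,0,0,0.016,0.835,0,0,0,0,0,0.016,0.835,0,0,0,0,0,0.016,0.835,0,0,0,0,0,0.016,0.835,0,0,0,0,0,0.016,0.835,0,0,0,0,0,0.016,0.835,0,0,0,0,0,0.016,0.835,0,0,0,0,0,0.016,0.835,0,0,0]

```text
time: 51.25
tool_pos: [556.9, -405.4, 65.4]
tcp_rot: [3.141, 0.0, 0.006]
contact_force: [0.1, -1.1, 0.8]
grip_width: 13.3
finger_force: 30.0
```

Emit:
step_arm:
  targets: [0,0,0,-0.2,0,0,0,0,0,0,-0.5,0,0,0,0,0,0,-0.9,0,0,0,0,0,0,-0.9,0,0,0]

```text
time: 51.75
tool_pos: [558.4, -406.4, 159.1]
tcp_rot: [3.137, -0.005, 0.006]
contact_force: [-0.3, -0.8, -0.3]
grip_width: 14.1
finger_force: 30.0
```

Emit:
step_arm:
  targets: [0,0,0,-0.4,0,0,0,0,0,0,-0.87,0,0,0,0,0,0,-0.87,0,0,0,0,0,0,-0.87,0,0,0]

```text
time: 52.25
tool_pos: [556.5, -404.8, 240.3]
tcp_rot: [-3.14, 0.002, 0.006]
contact_force: [-0.2, -0.1, -1.5]
grip_width: 14.0
finger_force: 30.0
```

Run:
```python
from plan import *
a=np.radians(10.7); x,y=538.6+80*np.cos(a),-20.7+80*np.sin(a); print(x,y)
plan([(x,y,241,10.7,0,4)])
```

```text
617.2090237234893 -5.846670769153825
CALL x2 [0, 0.15, -0.95, -0.0, -0.001, 0.001, -0.055] [[0, 0.075, -0.475, -0.0, -0.0, 0.0, -0.028]]
CALL x2 [0, 0.193, -0.95, -0.001, -0.0, 0.001, -0.055] [[0, 0.096, -0.475, -0.0, -0.0, 0.0, -0.028]]
CALL x2 [0, 0.236, -0.95, -0.001, -0.001, 0.0, -0.056] [[0, 0.118, -0.475, -0.0, -0.0, 0.0, -0.028]]
CALL x2 [0, 0.28, -0.95, -0.002, -0.0, 0.001, -0.057] [[0, 0.14, -0.475, -0.001, -0.0, 0.0, -0.028]]
CALL x5 [0, 0.044, -0.127, 0.0, -0.0, -0.0, -0.007] 
  ->  [617.2  -5.9 241. ] [-3.141 -0.     0.186]
```

Emit:
step_arm:
  targets: [0,0.04,-0.24,0,0,0,-0.014,0,0.08,-0.475,0,0,0,-0.028,0,0.12,-0.71,0,0,0,-0.04,0,0.15,-0.95,0,0,0,-0.055]

```text
time: 52.75
tool_pos: [571.6, -308.3, 241.9]
tcp_rot: [-3.142, 0.001, 0.05]
contact_force: [-0.4, -0.7, -0.3]
grip_width: 14.1
finger_force: 30.0
```

Emit:
step_arm:
  targets: [0,0.05,-0.24,0,0,0,-0.014,0,0.1,-0.475,0,0,0,-0.028,0,0.15,-0.71,0,0,0,-0.04,0,0.193,-0.95,0,0,0,-0.055]

```text
time: 53.25
tool_pos: [586.3, -212.7, 242.2]
tcp_rot: [3.141, 0.0, 0.093]
contact_force: [0.4, 0.2, -1.0]
grip_width: 13.8
finger_force: 30.0
```

Emit:
step_arm:
  targets: [0,0.06,-0.24,0,0,0,-0.014,0,0.12,-0.475,0,0,0,-0.028,0,0.18,-0.71,0,0,0,-0.04,0,0.236,-0.95,0,0,0,-0.056]

```text
time: 53.75
tool_pos: [600.9, -115.9, 242.2]
tcp_rot: [3.141, 0.0, 0.137]
contact_force: [0.4, 0.0, -0.8]
grip_width: 13.7
finger_force: 30.0
```

Emit:
step_arm:
  targets: [0,0.07,-0.24,0,0,0,-0.014,0,0.14,-0.475,0,0,0,-0.028,0,0.21,-0.71,0,0,0,-0.04,0,0.28,-0.95,0,0,0,-0.057]

```text
time: 54.25
tool_pos: [615.6, -18.0, 242.2]
tcp_rot: [3.141, 0.0, 0.182]
contact_force: [0.2, 0.2, -1.4]
grip_width: 14.0
finger_force: 30.0
```

Emit:
step_arm:
  targets: [0,0.044,-0.127,0,0,0,-0.007,0,0.044,-0.127,0,0,0,-0.007,0,0.044,-0.127,0,0,0,-0.007,0,0.044,-0.127,0,0,0,-0.007]

```text
time: 54.75
tool_pos: [617.6, -7.2, 242.1]
tcp_rot: [3.141, 0.0, 0.185]
contact_force: [0.0, 0.4, -1.2]
grip_width: 13.9
finger_force: 30.0
```

```bash
cat >> plan.py <<'E'
def hang(W,s0,levels):
    a=np.radians(10.7); e=np.array([np.cos(a),np.sin(a)]); nn=np.array([-e[1],e[0]]); Q=W.reshape(-1,3);Q=Q[np.isfinite(Q[:,2])]
    s=(Q[:,:2]-[577.3,-14.4])@e;t=(Q[:,:2]-[577.3,-14.4])@nn
    m=(abs(s-s0)<38)&(abs(t)<70)
    for lo,hi in levels:
        mm=m&(Q[:,2]>lo)&(Q[:,2]<hi)
        if mm.sum()>5: print(s0,lo,mm.sum(),np.percentile(s[mm],[2,98]).round(1),np.percentile(t[mm],[2,98]).round(1),np.median(Q[mm,2]).round(1))
E
python3 - <<'E'
from plan import *
o=bot.get_obs(); print(o["tool_pos"],o["tcp_rot"],o["grip_width"])
p,d=cap("scene");W=world("scene",d); hang(W,40,((172,185),(185,205),(226,236))); hang(W,-40,((84,100),(144.5,152),(180,196)))
plan([(617.2,-5.9,241,10.7,0,4)])
E
```

```text
[617.64597563  -7.22424895 242.13088071] [3.14119679e+00 3.95366832e-04 1.85213527e-01] 13.936943243974591
40 172 88 [18.5 63.9] [-54.4  43.9] 182.1
40 185 296 [18.7 63. ] [-54.9  48.1] 197.5
40 226 93 [21.6 60.5] [-49.9  45.3] 230.9
-40 84 92 [-61.4 -16.7] [-53.9 -42.8] 91.3
-40 144.5 412 [-66.6 -20.4] [-47.6  21.4] 148.7
-40 180 66 [-54.2 -24.3] [-7.9  0.9] 187.7
CALL x5 [0, -0.002, -0.013, 0.011, 0.0, 0.0, -0.002] 
  ->  [617.2  -5.9 241. ] [3.141 0.    0.187]
```

Emit:
step_arm:
  targets: [0,0,-0.022,0.2,0,0,0,0,0,-0.022,0.4,0,0,0,0,0,-0.022,0.6,0,0,0,0,0,-0.022,0.8,0,0,0,0,0,-0.022,0.91,0,0,0,0,0,-0.022,0.92,0,0,0,0,0,-0.022,0.92,0,0,0]

```text
time: 55.68
tool_pos: [617.7, -4.4, 150.9]
tcp_rot: [3.141, -0.001, 0.186]
contact_force: [-0.3, -0.6, -1.6]
grip_width: 13.9
finger_force: 30.0
```

Emit:
step_arm:
  targets: [0,0,0,0.01,0,0,0,0,0,0,0.015,0,0,0,0,0,0,0.015,0,0,0]

```text
time: 56.05
tool_pos: [617.3, -4.2, 148.8]
tcp_rot: [3.141, 0.0, 0.186]
contact_force: [0.2, -0.4, -0.3]
grip_width: 13.8
finger_force: 30.0
```

Emit:
step_arm:
  targets: [0,0,0,0.006,0,0,0,0,0,0,0.006,0,0,0,0,0,0,0.006,0,0,0]

```text
time: 56.42
tool_pos: [617.3, -4.2, 148.0]
tcp_rot: [3.141, 0.0, 0.186]
contact_force: [0.4, 0.1, 0.1]
grip_width: 13.8
finger_force: 30.0
```

Emit:
step_arm:
  targets: [0,0,0,0.006,0,0,0,0,0,0,0.006,0,0,0,0,0,0,0.006,0,0,0]

```text
time: 56.8
tool_pos: [617.3, -4.2, 147.4]
tcp_rot: [3.141, 0.0, 0.186]
contact_force: [-0.3, -0.9, -0.3]
grip_width: 13.8
finger_force: 30.0
```

Emit:
step_arm:
  targets: [0,0,0,0.002,0,0,0,0,0,0,0.002,0,0,0]

```text
time: 57.05
tool_pos: [617.3, -4.2, 147.3]
tcp_rot: [3.141, 0.0, 0.186]
contact_force: [-0.2, -0.2, 0.3]
grip_width: 14.3
finger_force: 30.0
```

Emit:
step_arm:
  targets: [0,0,0,0.004,0,0,0,0,0,0,0.004,0,0,0]

```text
time: 57.3
tool_pos: [617.3, -4.2, 147.3]
tcp_rot: [3.141, -0.0, 0.186]
contact_force: [-1.4, 0.6, 3.4]
grip_width: 13.7
finger_force: 30.0
```

Emit:
step_arm:
  targets: [0.5,0,0,0,0,0,0,0.5,0,0,0,0,0,0,0.5,0,0,0,0,0,0,0.5,0,0,0,0,0,0,0.5,0,0,0,0,0,0,0.5,0,0,-0.2,0,0,0,0.5,0,0,-0.6,0,0,0,0,0,0,-0.95,0,0,0,0,0,0,-0.95,0,0,0]

```text
time: 58.42
tool_pos: [618.7, -4.3, 245.2]
tcp_rot: [3.139, -0.006, 0.186]
contact_force: [0.0, 0.0, -0.1]
grip_width: 30.7
finger_force: 0.0
```

Run:
```python
from plan import *
o=bot.get_obs(); print(o["tool_pos"],o["tcp_rot"],o["grip_width"])
p,d=cap("scene");W=world("scene",d)
for s0 in(-40,40): hang(W,s0,((84,100),(144.5,152),(180,196)))
rel(W,"scene",150)
plan([(480,-32.7,225,10.7,0,4)])
```

```text
[618.74618885  -4.33520304 245.24199324] [ 3.13929363 -0.0060002   0.18644847] 30.665580874096005
-40 84 106 [-61.9 -16.7] [-53.6  52.1] 92.4
-40 144.5 492 [-67.8 -17.7] [-47.3  28.4] 148.6
-40 180 99 [-54.8 -24.9] [-6.8  2.3] 189.8
40 84 117 [20.1 63.3] [-52.5  52.6] 93.6
40 144.5 615 [13.4 66.2] [-45.8  49.1] 148.5
40 180 138 [26.4 55.4] [-6.3  8.4] 191.8
scene heel 258 z [147.  149.1 151. ] s [-111.   -83.9] t [-29.1  25.6]
scene toe 183 z [147.7 149.6 151.2] s [ 84.3 108.3] t [-18.5  15.4]
   rH 113 143.2 t [-20.9  -2.5  10.4]
   rT 173 143.1 t [-18.8  -0.9  25.2]
   bedlo s [-137.  -10.] t [-67.4 -14.9]
   bedhi s [  2.4 133.6] t [-67.8  60.9]
CALL x2 [0, -0.95, 0.016, 0.119, 0.001, -0.002, -0.0] [[0, -0.475, 0.008, 0.06, 0.0, -0.001, -0.0]]
CALL x5 [0, -0.457, 0.008, 0.058, 0.0, -0.001, -0.0] 
  ->  [480.  -32.7 225. ] [3.141 0.    0.186]
```

Emit:
step_arm:
  targets: [0,-0.4,0.01,0,0,0,0,0,-0.7,0.02,0,0,0,0,0,-0.7,0.02,0,0,0,0]

```text
time: 58.85
tool_pos: [547.0, -19.2, 241.0]
tcp_rot: [-3.141, 0.003, 0.186]
contact_force: [-0.2, -0.2, 0.2]
grip_width: 0.8
finger_force: 0.0
```

Emit:
step_arm:
  targets: [0,-0.4,0,0,0,0,0,0,-0.7,0,0,0,0,0,0,-0.7,0,0,0,0,0,0,-0.7,0,0,0,0,0,0,-0.7,0,0.4,0,0,0,0,-0.7,0,0.8,0,0,0,0,-0.7,0,0.97,0,0,0,0,-0.7,0,0.97,0,0,0,0,-0.7,0,0.97,0,0,0]

```text
time: 59.98
tool_pos: [481.2, -32.1, 145.4]
tcp_rot: [3.141, -0.001, 0.187]
contact_force: [0.2, 0.3, 0.2]
grip_width: 0.8
finger_force: 0.0
```

Shift 1.5 mm toward the post centre, then down to contact at 139.8.

Emit:
step_arm:
  targets: [0,-0.015,0,0.03,0,0,0,0,-0.015,0,0.05,0,0,0,0,-0.015,0,0.05,0,0,0]

```text
time: 60.35
tool_pos: [478.6, -32.4, 140.0]
tcp_rot: [3.141, 0.0, 0.186]
contact_force: [0.2, 0.3, 0.2]
grip_width: 0.4
finger_force: 0.0
```

Emit:
step_arm:
  targets: [0,0,0,0.008,0,0,0,0,0,0,0.008,0,0,0]

```text
time: 60.6
tool_pos: [478.8, -32.4, 139.7]
tcp_rot: [3.141, -0.0, 0.186]
contact_force: [-1.3, 0.4, 5.8]
grip_width: 0.4
finger_force: 2.5
```

Emit:
step_arm:
  targets: [0,0,0,0,0,0,0,0,0,0,0,0,0,0,0,0,0,0,0,0,0,0,0,0,0,0,0,0,0,0,0,0,0,0,0,0,0,0,0,0,0,0,0,0,0,0,0,0,0,0,0,0,0,0,0,0]

```text
time: 61.6
tool_pos: [478.8, -32.4, 139.7]
tcp_rot: [3.141, -0.0, 0.186]
contact_force: [-1.8, -0.6, 6.2]
grip_width: 0.3
finger_force: 2.8
```

Emit:
step_arm:
  targets: [0,0,0,-0.1,0,0,0,0,0,0,-0.5,0,0,0,0,0,0,-0.95,0,0,0,0,0,0,-0.95,0,0,0]

```text
time: 62.1
tool_pos: [480.6, -32.8, 237.9]
tcp_rot: [3.138, -0.007, 0.187]
contact_force: [-0.0, 0.5, -1.4]
grip_width: 0.6
finger_force: 0.0
```

Emit:
step_arm:
  targets: [0,0.5,0,0,0,0,0,0,1,0,0,0,0,0,0,1,0,0,0,0,0]

```text
time: 62.48
tool_pos: [578.5, -13.2, 231.8]
tcp_rot: [-3.141, 0.002, 0.187]
contact_force: [0.8, -0.1, -0.8]
grip_width: 0.5
finger_force: 0.0
```

Emit:
step_arm:
  targets: [0,0.5,0,0,0,0,0,0,1,0,0,0,0,0,0,1,0,0,0,0,0,0,1,0,0,0,0,0,0,1,0,0.4,0,0,0,0,1,0,0.8,0,0,0,0,1,0,0.92,0,0,0,0,1,0,0.92,0,0,0,0,1,0,0.92,0,0,0]

```text
time: 63.6
tool_pos: [676.0, 4.5, 144.4]
tcp_rot: [3.14, -0.003, 0.186]
contact_force: [-0.1, 0.5, -0.8]
grip_width: 0.5
finger_force: 0.0
```

Emit:
step_arm:
  targets: [0,0,0,0.02,0,0,0,0,0,0,0.022,0,0,0,0,0,0,0.022,0,0,0]

```text
time: 63.98
tool_pos: [675.2, 4.7, 140.0]
tcp_rot: [3.141, 0.0, 0.186]
contact_force: [-0.2, -0.4, -0.2]
grip_width: 0.8
finger_force: 0.0
```

Emit:
step_arm:
  targets: [0,0,0,0.006,0,0,0,0,0,0,0.006,0,0,0]

```text
time: 64.22
tool_pos: [675.2, 4.7, 139.7]
tcp_rot: [3.141, -0.0, 0.187]
contact_force: [-1.0, 0.1, 3.7]
grip_width: 0.3
finger_force: 1.9
```

Emit:
step_arm:
  targets: [0,0,0,0.002,0,0,0,0,0,0,0.002,0,0,0,0,0,0,0.002,0,0,0,0,0,0,0.002,0,0,0,0,0,0,0.002,0,0,0,0,0,0,0.002,0,0,0,0,0,0,0.002,0,0,0,0,0,0,0.002,0,0,0,0,0,0,0.002,0,0,0]

```text
time: 65.35
tool_pos: [675.3, 4.7, 139.7]
tcp_rot: [3.141, -0.0, 0.186]
contact_force: [-1.6, -0.6, 4.7]
grip_width: 0.6
finger_force: 2.6
```

Emit:
step_arm:
  targets: [0,0,0,-0.1,0,0,0,0,0,0,-0.5,0,0,0,0,0,0,-0.95,0,0,0,0,0,0,-0.95,0,0,0,0,0,0,-0.95,0,0,0]

```text
time: 65.97
tool_pos: [674.9, 4.7, 233.6]
tcp_rot: [3.142, 0.001, 0.186]
contact_force: [-0.1, -0.7, -0.4]
grip_width: 0.4
finger_force: 0.0
```

Run:
```python
from plan import *
o=bot.get_obs(); print(o["tool_pos"],o["time"])
p,d=cap("scene","scene12.png");W=world("scene",d)
for s0 in(-40,40): hang(W,s0,((84,100),(144.5,152),(180,196)))
rel(W,"scene",150); print("spacer",rect(W,(85,320,165,400),31,50))
```

```text
[674.86921456   4.74590398 233.56159537] 65.975
-40 84 104 [-61.9 -17.1] [-53.6  51.6] 92.8
-40 144.5 551 [-71.2 -10.2] [-47.2  45.4] 148.5
-40 180 137 [-54.8 -25.1] [-7.7  7.7] 191.7
40 84 113 [19.2 63.4] [-52.4  52. ] 93.3
40 144.5 451 [11.4 65.6] [-46.2  15.7] 148.7
40 180 21 [27.3 54.6] [-7.5 -2.1] 182.7
scene heel 258 z [147.4 149.3 150.9] s [-110.2  -84.7] t [-28.3  25.2]
scene toe 184 z [147.4 149.1 150.9] s [ 84.2 108.5] t [-18.5  16.2]
   rH 126 143.3 t [-22.2  -3.1  10.1]
   rT 174 143.1 t [-24.4  -1.8  15.1]
   bedlo s [-135.9   -8.8] t [-67.4 -13.7]
   bedhi s [  1.8 133.4] t [-67.7  61.5]
spacer (676, [432.9, -411.4], [99.4, 101.5], 80.8, 'medz', 34.0, 'mean', [433.3, -410.5, 34.2])
```

View pics/scene12.png

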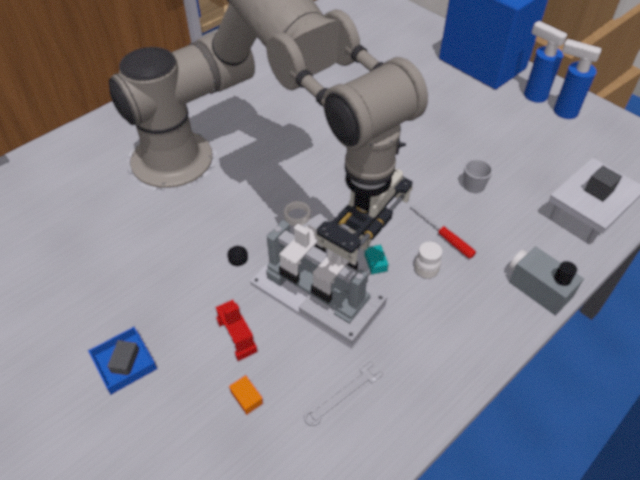

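Both frames hang upright on the seated stand at (298,262) and (330,278). The spacer is in the tray at (122,357), the bystanders are undisturbed, and the gripper is clear.

```bash
python3 -c "
from plant import bot
print(bot.close_job())"
```

```text
the job is handed in; nothing more can be done
None
```

The job is handed in. The spacer is in the blue tray, the stand sits level and square on the bed, and both frames present hang upright on the rail. Heel and toe posts were each pressed for about a second at roughly 5–6 N before and after hanging, with no rocking.

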